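Clamp the jar with the fold-out crank

ROBOT

A 6-joint arm with a two-finger parallel gripper is mounted at the origin on a cart in front of the work surface, level with it; the furniture and walls round the work are solid. World frame = base frame: x ahead of the robot, y to its left, z up, the work surface at z = 0. Lengths are in m, angles in rad, forces in N, time in s.
With the tool pointing down it reaches from about 0.375 to 0.9 m from the base axis. Payload 3.1 kg.
Tool frame: the origin (TCP) lies between the finger pads; the fingertips stand 25 mm ahead of it and the grasp point (between the pads) lies 6 mm ahead of it (robot.nose_length is the distance from the TCP to the fingertips, in m); y points along the fingers, z is the direction in which the jaws open and shut, and the axes are right-handed (so a half turn about y gives the same grasp; the last joint's range is limited). The gripper opens to 87 mm and grips with 3 to 60 N. Pads are 19 mm wide; open, the fingers measure 117 mm over their backs; the gripper's body (75 mm by 190 mm) begins 51 mm behind the grasp point.
Start: joints at [1.05, 0.527, 1.433, -0, 1.181, -0.178], TCP at [0.21, 0.589, 0.248] pointing down, gripper open.
Joint ranges: [-3.08, 3.08], [-0.75, 2.2], [0.22, 2.44], [-1.43, 4.57], [0, 2.65], [-2.85, 2.85]. Speed limits (rad/s): [2.79, 2.79, 3.14, 3.14, 3.14, 3.14].

INTERFACE

Orientations are given as a unit quaternion [x, y, z, w].
In Python, from rig import robot, vision gives the robot as it stands.
- The arm moves only by the shell command python3 -m crank 'ROWS' [FORCE]. ROWS is JSON, a list of rows, each a list of 7 numbers: the shift along the tool's x, y, z as a fraction of full scale, then the turn, a rotation vector about the tool's x, y, z as a fraction of full scale, then the gripper command: -1 is shut, 1 is fully open, values between are in proportion. In form: [[x, y, z, wx, wy, wz, grip], ...]. A call has 1 to 10 rows; each row is the pose to reach, as a shift and turn from the pose commanded when the call began, along the tool's axes at that moment, turning the shorter way round; what a row does not reach only later rows make up. Full scale, the value 1, is 50 cm for a shift and pi rad for a turn. A row lasts 1/8 s, in which the tool goes at most 62.5 mm and 10.7 degrees, less where a joint would pass 70% of its speed; a pose out of reach is approached as far as the arm can. A call with a number of a shift or a turn outside -1 to 1 is refused whole. A call with a gripper value outside its range is refused whole. The fingers move at their own pace and stop on an object; FORCE is the grip in N (left out, the last holds). Time passes only in rows, so rows that repeat a pose let the fingers close. It gives the time, the measured TCP pose, the force and the opening at its end, in the units of the state.
- robot.get_obs(): the state, without advancing time (a new reading comes with each control period).
- vision.camera(name): name is "scene" or "top" or "wrist"; returns the picture (384x512x3 uint8, blue, green, red); there is no depth.
- vision.camera_info(name): a dict with "vfov" (degrees; the focal length in pixels is half the picture's height over the tangent of half this angle, whatever the lens; pixels are square), "cx", "cy" (the principal point, pixels), "world_from_camera" (4x4, takes a point from camera to world coordinates); the wrist camera has in their place "tool_from_camera" (4x4, takes a point from camera to tool coordinates, whose origin is the TCP and whose axes are the tool frame's). Camera axes: x right, y up, looking along -z (the intrinsics and any distortion apply to the point x, -y, -z); pixel columns grow to the right and rows downward; lengths in m; the calibration is good to about 2 mm. A picture is of the moment at which its call begins: read the wrist's pose just before it. camera_info takes no time and is no camera call.
- robot.hand_in(): hands the job in, once; it reports no verdict.
The state is a dict: "time": time; "q": joint angles; "joint_velocities": joint speeds; "joint_torque": joint torques, N m; "position": TCP position; "tool_rot": TCP orientation; "ft_force": force on the tool from outside, world axes, zero at the start; "moment": the same for the moment, N m; "grip_width": finger opening in m.
Only numpy, scipy, OpenCV 4.12 (cv2) and the standard library are available. Lean on these libraries where they do the work, as an engineer would, in place of code of your own. Each camera call takes 0.05 s, during which the arm holds its last target.

TASK

Swing the folded handle of the bench clamp's crank out until it stands square to the crank arm, and wind the crank clockwise until the jar is firmly held, with the sprung jaw pad pressed in about halfway but not driven to its stop. Then fold the handle back flat over the crank, leaving the jar upright and clamped and the bottles and timer beside the clamp where they are.

Things in the scene. Friction and masses are not known exactly. Their poses are not given: they have to be found in the camera images.
- clamp: the fixed bench clamp. Origin on the bench under the middle of its grey gear housing (140 mm deep, 150 mm wide), z up. The housing's face slopes 38 degrees and looks to the clamp's -x: the crank axis leaves it along (-0.616, 0, 0.788) through (0, 0, 0.108) in the clamp's axes; uphill is (0.788, 0, 0.616). The bed (100 mm wide, top 20 mm above the bench) runs to the clamp's +y.
- light_bar (a point): middle of the underside of the light bar, 50 mm deep and 190 mm wide, that hangs 397 mm above the bench over the housing, on a mast at the clamp's x = 98 mm, y = 0. A tool pointing straight down has no room under it; one that comes in along the crank axis has.
- fixed_jaw (a point): middle of the rubber face of the fixed jaw (90 mm wide, 36 mm high), at the clamp's (0, 0.263, 0.046); it faces the clamp's -y, towards the moving jaw.
- crank_centre (a point): point on the crank axis, 44 mm out of the sloping face, level with the handle's fold pivot. Fixed to the clamp.
- crank (a joint): turn of the crank in rad, growing clockwise seen from outside; closes the jaw 6.5 mm per rad. At 0 the arm points from the hub straight downhill along the face, at 1.571 to the clamp's +y. Limits -2 and 9. Self-locking screw: 0.35 N m to turn it free (5 N at the handle while it moves, less once stopped), and 0.0065 N m more per newton on the jar (2 to 3 N at the handle with the pad half in).
- handle (a joint): fold angle of the handle in rad: 0 = lying flat over the crank arm, pointing from its pivot to the hub and past it; 1.571 = swung out to its stop, standing parallel to the crank axis. The fold axis is square to the crank arm and parallel to the face. It stays where it is left (friction 0.1 N m).
- handle_pivot (a point): the handle's fold pivot at the outer end of the crank arm, 68 mm from the crank axis and 44 mm out of the sloping face. The arm is 14 mm wide (18 mm at the pivot) with its top 30 mm out of the face; the hub is 20 mm across, its top 33 mm out of the face.
- handle_end (a point): the free end of the handle, 80 mm from the fold pivot on its centre line. From 20 to 80 mm from the pivot the handle is a round black grip, 20 mm across, which spins freely about its own length. Folded, its centre line lies 44 mm out of the face.
- jaw: the moving jaw, 100 mm wide, top 80 mm above the bench; its origin (centre underside, at the clamp's x = 0) is at the clamp's y = 0.131 when the crank reads 0, and it moves towards the clamp's +y. It carries a rubber pad on springs, whose face stands 34 mm ahead of the jaw's origin; the pad can be pressed back 10 mm, 5 N for each mm.
- jar: a closed round jar, 66 mm high, with a body 68 mm across and a screw lid 73 mm across above it, standing loose on the bed between the jaws, whose rubber faces meet its body below the lid; origin at the centre of its underside, z up.
- reagent_bottle: a small white bottle, 43 mm across and 81 mm high, on the bench behind the clamp's bed; origin at the centre of its underside. To be left alone.
- water_bottle: a white bottle, 74 mm across and 164 mm high, on the bench behind the clamp's bed; origin at the centre of its underside. To be left alone.
- timer: a flat white timer, 66 x 62 x 18 mm, on the bench in front of the clamp's bed; origin at the centre of its underside. To be left alone.
Not all that is in view belongs to the job. There is more than one size of the jar; the job needs the middle-sized.

How it is judged:
On the way, in this order (a step that is already met when the one before it is completed fails the run):
1. the handle is swung out (past 77 degrees) before the jar is clamped (value of joint handle above 1.35 rad and contact force between jaw and jar below 5 N), for 0.2 s.
2. the crank is wound, handle still out, until the jaw presses the jar with 12 N or more (value of joint handle above 1.15 rad and contact force between jaw and jar above 12 N), for 0.2 s.
3. the handle is folded back flat (within 11 degrees) (value of joint handle below 0.2 rad), for 0.2 s.
At the end, for the whole second after the job is handed in: The handle lies folded (fold angle under 0.2 rad), the jaw presses the jar with 12 to 48 N (the pad 2.4 to 9.6 mm in), the jar stands upright within 7 degrees and at rest, and the crank is still (value of joint handle below 0.2 rad and contact force between jaw and jar between 12 and 48 N and angle between jar's own z axis and vertical below 0.12 rad and linear speed of jar below 0.02 m/s and velocity of joint crank between -0.1 and 0.1 rad/s); the robot touches nothing.
It fails at once if the pad is driven to its stop and the jar crushed (over 60 N) (contact force between jaw and jar above 60 N).
It fails at once if a bottle or the timer beside the clamp is pushed more than 30 mm (distance of any of reagent_bottle, water_bottle, timer from where it was at the start of the episode above 0.03 m).
It also fails if it takes over 64 s, if anything falls off the work surface, if the arm or the gripper's body presses on something with over 40 N, if the wrist force passes 120 N, or if a joint passes its speed limit or range.

## Working session

There is one attempt and no reset: what is moved stays moved. The work goes in short steps, Python scripts to look and compute and a shell command to move; the robot and the scene stay as the last step left them, time stands still between calls to the robot, and variables do not carry over. Pictures are saved under pics/ and viewed, and the job is handed in when it is done.

```bash
ls; mkdir -p pics
python3 - <<'E'
from rig import robot, vision
import cv2
o=robot.get_obs()
print({k:v for k,v in o.items()})
for n in ["scene","top","wrist"]:
    cv2.imwrite(f"pics/{n}0.png",vision.camera(n)); print(n,vision.camera_info(n))
E
```

```text
pics
{'time': 0.0, 'q': array([ 1.04952668e+00,  5.28475367e-01,  1.43390458e+00,  7.27574331e-06,
        1.18137133e+00, -1.78487039e-01]), 'joint_velocities': array([ 0.00017778,  0.00077929, -0.00239226,  0.00011057,  0.00034545,
        0.0008526 ]), 'joint_torque': array([ 1.45115901e-03, -4.40036595e+01, -1.76593906e+01,  6.33975654e-02,
        5.82370092e-02, -1.52077669e-04]), 'position': array([0.20968964, 0.58805822, 0.24656519]), 'tool_rot': array([ 0.69746212, -0.12086423,  0.12033654, -0.69602985]), 'ft_force': array([0.22150943, 0.24868831, 0.79481194]), 'moment': array([-0.02910255, -0.02298539,  0.02041188]), 'grip_width': 0.08698644896757605}
scene {'vfov': 55.01155497765148, 'cx': 257.16699402014837, 'cy': 186.4377742379938, 'world_from_camera': array([[-0.84037138,  0.33195185, -0.42846693,  0.05327969],
       [-0.54155828, -0.54655484,  0.63874285,  0.92933059],
       [-0.0221488 ,  0.76882103,  0.63908032,  0.77991409],
       [ 0.        ,  0.        ,  0.        ,  1.        ]])}
top {'vfov': 50.80525650018294, 'cx': 253.53853046144468, 'cy': 188.5643460149064, 'world_from_camera': array([[-0.00453967,  0.98657607, -0.16323921,  0.26420081],
       [-0.99979739, -0.00127668,  0.02008832,  0.41184233],
       [ 0.01961026,  0.16329733,  0.98638198,  1.15806677],
       [ 0.        ,  0.        ,  0.        ,  1.        ]])}
wrist {'vfov': 60.25242312571222, 'cx': 254.90735826074416, 'cy': 192.90412347286187, 'tool_from_camera': array([[ 2.40989104e-04, -9.70634003e-01, -2.40560959e-01,
        -6.68591736e-02],
       [-2.57603695e-04,  2.40560898e-01, -9.70634013e-01,
        -1.35786865e-01],
       [ 9.99999938e-01,  2.95881613e-04, -1.92066351e-04,
        -8.76898650e-04],
       [ 0.00000000e+00,  0.00000000e+00,  0.00000000e+00,
         1.00000000e+00]])}
```

View pics/scene0.png

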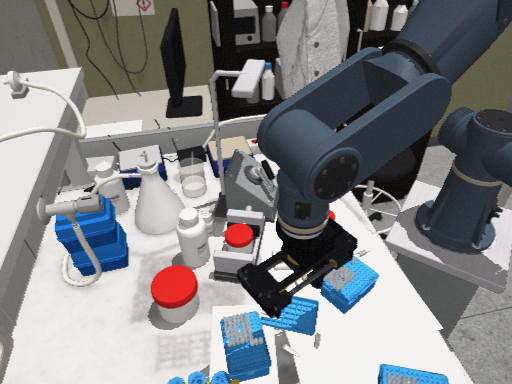

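View pics/top0.png

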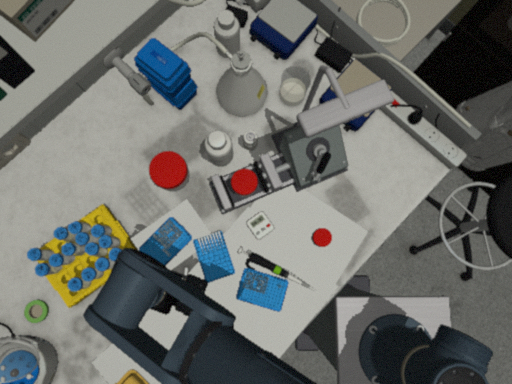

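View pics/wrist0.png

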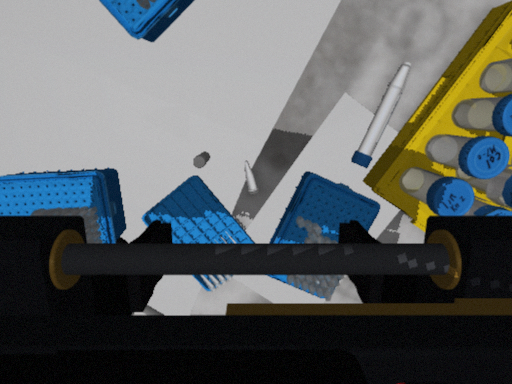

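Run:
```python
import cv2
a=cv2.imread("pics/top0.png")[70:230,190:400]; cv2.imwrite("pics/topz.png",cv2.resize(a,None,fx=3.7,fy=3.7,interpolation=cv2.INTER_CUBIC))
a=cv2.imread("pics/scene0.png")[50:310,160:350]; cv2.imwrite("pics/scz.png",cv2.resize(a,None,fx=2.3,fy=2.3,interpolation=cv2.INTER_CUBIC))
```

```text
(no output)
```

View pics/topz.png

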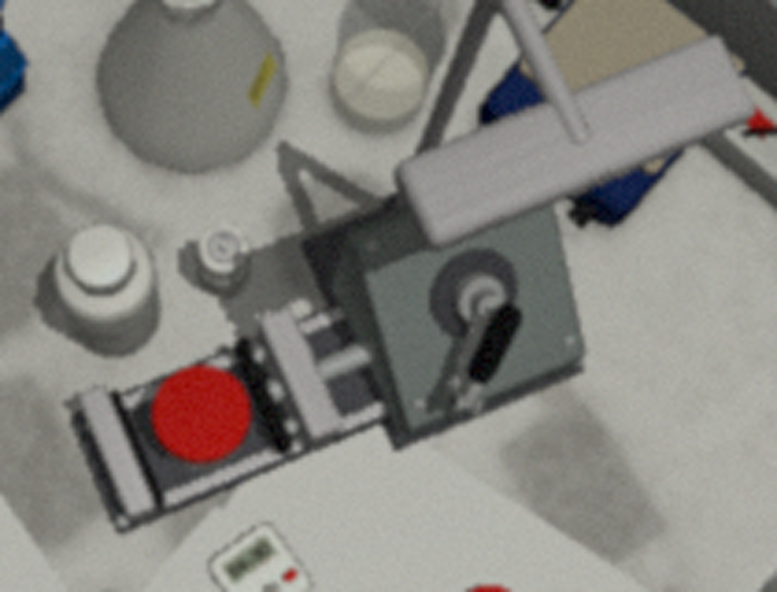

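View pics/scz.png

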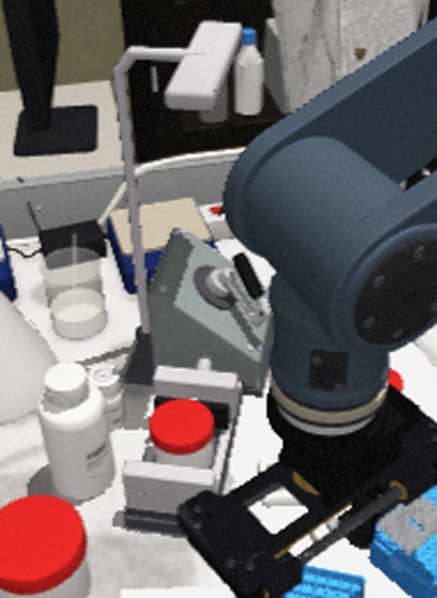

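```bash
cat > h.py <<'E'
import numpy as np
from scipy.spatial.transform import Rotation as R
from scipy.optimize import least_squares
from rig import robot, vision
def cam(name,obs=None):
    i=vision.camera_info(name); f=192/np.tan(np.radians(i['vfov']/2))
    if name=='wrist':
        o=obs or robot.get_obs(); T=np.eye(4); T[:3,:3]=R.from_quat(o['tool_rot']).as_matrix(); T[:3,3]=o['position']
        T=T@np.array(i['tool_from_camera'])
    else: T=np.array(i['world_from_camera'])
    return f,i['cx'],i['cy'],T
def proj(c,P):
    f,cx,cy,T=c; p=(np.atleast_2d(P)-T[:3,3])@T[:3,:3]
    return np.c_[cx+f*p[:,0]/-p[:,2], cy+f*-p[:,1]/-p[:,2]]
def ray(c,uv):
    f,cx,cy,T=c; d=T[:3,:3]@np.array([(uv[0]-cx)/f,-(uv[1]-cy)/f,-1]); return T[:3,3],d/np.linalg.norm(d)
def onz(c,uv,z):
    o,d=ray(c,uv); return o+d*(z-o[2])/d[2]
def tri(rs):
    A=sum(np.eye(3)-np.outer(d,d) for o,d in rs); b=sum((np.eye(3)-np.outer(d,d))@o for o,d in rs); return np.linalg.solve(A,b)
N=np.array([-.616,0,.788]); U=np.array([.788,0,.616]); Y=np.array([0,1.,0])
def cw(p,P):  # clamp->world
    c,s=np.cos(p[2]),np.sin(p[2]); P=np.atleast_2d(P)
    return np.c_[p[0]+c*P[:,0]-s*P[:,1], p[1]+s*P[:,0]+c*P[:,1], P[:,2]]
def crankpt(th,r,out):  # clamp frame, radius r along the arm, out of face
    return np.array([0,0,.108])+N*out+r*(-U*np.cos(th)+Y*np.sin(th))
E
python3 - <<'E'
from h import *
c=cam('top')
tz=lambda u,v:(190+u/3.7,70+v/3.7)
for n,u,v,z in [('hA',398,448,0),('hB',582,370,0),('lid',200,413,.086),('fj-',157,512,.064),('fj+',120,393,.064),('bedcorner',120,530,.0)]:
    print(n,onz(c,tz(u,v),z).round(4))
E
```

```text
hA [0.4483 0.2603 0.    ]
hB [0.5108 0.1123 0.    ]
lid [0.4606 0.4155 0.086 ]
fj- [0.3907 0.4472 0.064 ]
fj+ [0.4798 0.4751 0.064 ]
bedcorner [0.3842 0.4779 0.    ]
```

Run:
```python
from h import *
o=robot.get_obs(); M=R.from_quat(o['tool_rot']).as_matrix(); print(M.round(3))
p=[.53,.212,.35]
Yc=cw([0,0,p[2]],[0,1,0])[0]; Nw=cw([0,0,p[2]],N)[0]; Uw=cw([0,0,p[2]],U)[0]
T=np.c_[Uw,-Nw,Yc]; print(T.round(3),np.linalg.det(T))
print((R.from_matrix(M).inv()*R.from_matrix(T)).as_rotvec())
cc=cw(p,crankpt(0,0,.044))[0]; print(cc)
tgt=cc+Nw*.18; print(tgt, M.T@(tgt-o['position']))
for n in['top','scene']:
    c=cam(n); print(n,proj(c,cw(p,[crankpt(0,0,.044),crankpt(0,.068,.044),crankpt(0.3,.068,.044),crankpt(0,-.012,.044),[0,.263,.064]])).round(0).tolist())
```

```text
[[ 0.942 -0.001  0.336]
 [-0.336 -0.001  0.942]
 [-0.    -1.    -0.002]]
[[ 0.74   0.579 -0.343]
 [ 0.27   0.211  0.939]
 [ 0.616 -0.788  0.   ]] 1.0004
[ 0.2311304  -0.66632021 -0.63721442]
[0.50453924 0.2027061  0.142672  ]
[0.4003816  0.16468559 0.284512  ] [ 0.32184195 -0.03727258 -0.33486102]
top [[326.0, 161.0], [331.0, 183.0], [324.0, 185.0], [326.0, 157.0], [228.0, 191.0]]
scene [[267.0, 167.0], [285.0, 180.0], [283.0, 184.0], [264.0, 164.0], [235.0, 252.0]]
```

```bash
python3 -m crank '[[0.3,-0.08,-0.31,0,0,0,0],[0.3,-0.08,-0.31,0,0,0,0],[0.45,-0.08,-0.5,0.037,-0.106,-0.101,0],[0.644,-0.075,-0.67,0.0736,-0.212,-0.203,0],[0.644,-0.075,-0.67,0.0736,-0.212,-0.203,0],[0.644,-0.075,-0.67,0.0736,-0.212,-0.203,0],[0.644,-0.075,-0.67,0.0736,-0.212,-0.203,0],[0.644,-0.075,-0.67,0.0736,-0.212,-0.203,0],[0.644,-0.075,-0.67,0.0736,-0.212,-0.203,0],[0.644,-0.075,-0.67,0.0736,-0.212,-0.203,0]]' 10
python3 - <<'E'
from h import *
import cv2
o=robot.get_obs(); print(o['q'].round(3),o['position'],o['joint_velocities'].round(3)); print(R.from_quat(o['tool_rot']).as_matrix().round(3))
cv2.imwrite("pics/w1.png",vision.camera('wrist'))
a=vision.camera('scene');cv2.imwrite("pics/s1.png",a)
a=vision.camera('top');cv2.imwrite("pics/t1.png",a)
E
```

```text
time: 1.4
position: [0.3783, 0.2162, 0.2794]
tool_rot: [-0.61, -0.31, -0.096, 0.723]
ft_force: [-1.0, 0.5, 0.6]
grip_width: 0.0436
[ 0.159  0.077  2.243  0.582  0.279 -2.249] [0.3783138  0.21618436 0.27939752] [-0.591 -0.057  0.193  1.525 -0.141 -2.176]
[[ 0.79   0.516 -0.331]
 [ 0.24   0.236  0.942]
 [ 0.565 -0.823  0.063]]
```

```bash
python3 -m crank '[[0,0,0,0,0,0,0],[0,0,0,0,0,0,0],[0,0,0,0,0,0,0],[0,0,0,0,0,0,0]]'
python3 - <<'E'
from h import *
import cv2
o=robot.get_obs(); print(o['q'].round(3),o['position'],o['joint_velocities'].round(3)); print(R.from_quat(o['tool_rot']).as_matrix().round(3))
cv2.imwrite("pics/w1.png",vision.camera('wrist'))
a=vision.camera('scene');cv2.imwrite("pics/s1.png",a)
a=vision.camera('top');cv2.imwrite("pics/t1.png",a)
E
```

```text
time: 2.05
position: [0.3783, 0.2171, 0.2794]
tool_rot: [-0.61, -0.309, -0.095, 0.723]
ft_force: [0.4, 0.3, 0.9]
grip_width: 0.0435
[ 0.162  0.077  2.242  0.576  0.28  -2.239] [0.3782757  0.2170545  0.27943249] [-0.003  0.001  0.001  0.003 -0.    -0.003]
[[ 0.79   0.516 -0.331]
 [ 0.24   0.237  0.942]
 [ 0.564 -0.823  0.063]]
```

View pics/w1.png

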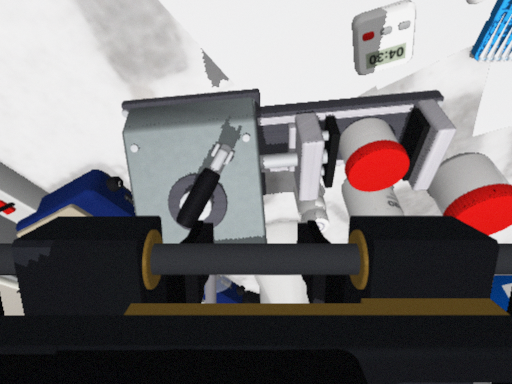

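View pics/s1.png

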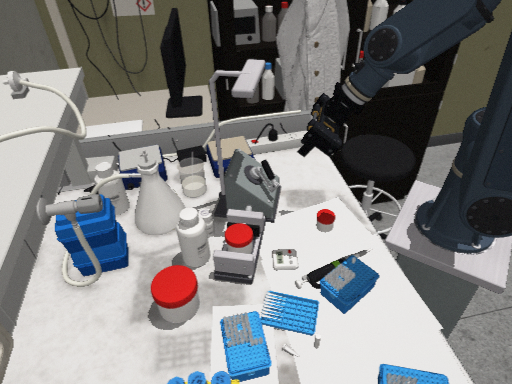

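Run:
```python
import cv2
a=cv2.imread("pics/w1.png")[75:245,110:320]; cv2.imwrite("pics/w1z.png",cv2.resize(a,None,fx=3.5,fy=3.5,interpolation=cv2.INTER_CUBIC))
a=cv2.imread("pics/w1.png")[75:245,280:460]; cv2.imwrite("pics/w1y.png",cv2.resize(a,None,fx=3.5,fy=3.5,interpolation=cv2.INTER_CUBIC))
a=cv2.imread("pics/t1.png")[70:230,190:400]; cv2.imwrite("pics/t1z.png",cv2.resize(a,None,fx=3.7,fy=3.7,interpolation=cv2.INTER_CUBIC))
a=cv2.imread("pics/s1.png")[50:290,200:300]; cv2.imwrite("pics/s1z.png",cv2.resize(a,None,fx=2.5,fy=2.5,interpolation=cv2.INTER_CUBIC))
```

```text
(no output)
```

View pics/w1z.png

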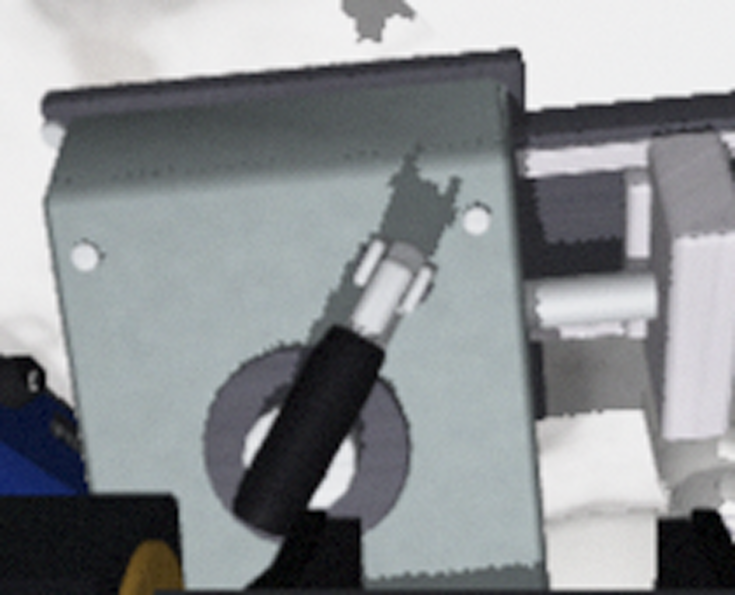

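View pics/w1y.png

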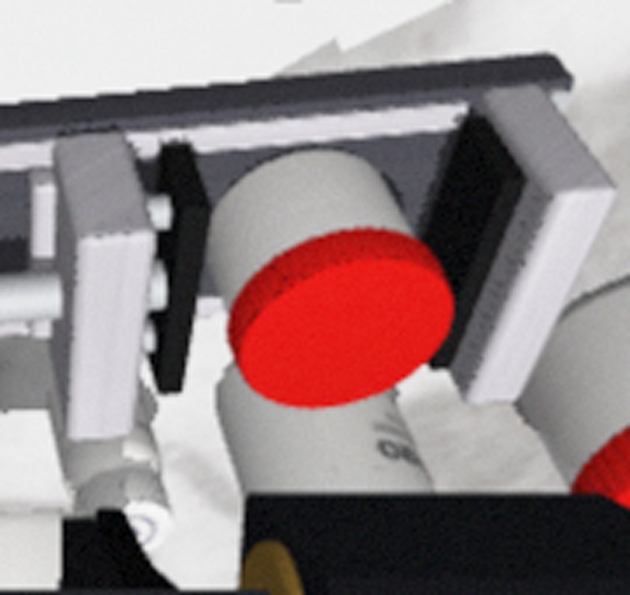

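View pics/t1z.png

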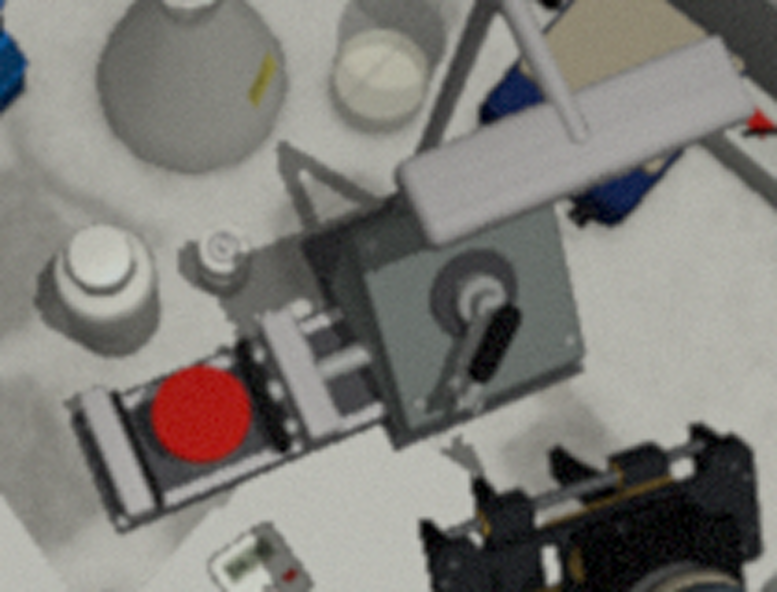

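View pics/s1z.png

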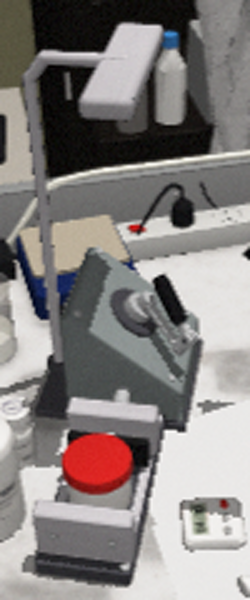

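```bash
cat > fit.py <<'E'
from h import *
o=dict(position=np.array([0.3782757,0.2170545,0.27943249]),tool_rot=np.array(robot.get_obs()['tool_rot']))
C={'w':cam('wrist',o),'t':cam('top'),'s':cam('scene')}
Z={'w':lambda u,v:(110+u/3.5,75+v/3.5),'t':lambda u,v:(190+u/3.7,70+v/3.7),'s':lambda u,v:(200+u/2.5,50+v/2.5)}
def hp(th,ph,d): return crankpt(th,.068-d*np.cos(ph),.044+d*np.sin(ph))
L=[('w',397,272,'piv'),('w',360,338,'gs'),('w',263,518,'ge'),('w',47,200,[-.07,-.075,.0533]),('w',510,158,[-.07,.075,.0533]),
('w',45,103,[-.075,-.08,.0]),('w',521,55,[-.075,.08,.0]),
('t',398,448,[-.075,.08,0]),('t',582,370,[-.075,-.08,0]),('t',465,393,'piv'),('t',480,378,'gs'),('t',509,314,'ge'),
('s',182,335,'piv'),('s',183,318,'gs'),('s',164,281,'ge')]
for l in L: l and None
def pts(p):
    out=[]
    for c,u,v,k in L:
        P={'piv':hp(p[3],p[4],0),'gs':hp(p[3],p[4],.02),'ge':hp(p[3],p[4],.08)}[k] if isinstance(k,str) else np.array(k)
        out.append(proj(C[c],cw(p,P))[0]-Z[c](u,v))
    return np.array(out)
s=least_squares(lambda p:pts(p).ravel(),[.53,.212,.35,.4,.3],loss='soft_l1')
print(s.x)
for l,r in zip(L,pts(s.x)): print(l[0],l[3],r.round(1))
for n,d in[('piv',0),('gs',.02),('ge',.08)]:
    X=tri([ray(C[c],Z[c](u,v)) for c,u,v,k in L if k==n]); print(n,X.round(4),cw(s.x,hp(s.x[3],s.x[4],d))[0].round(4))
E
python3 fit.py
```

```text
[0.54670456 0.22025838 0.40413784 0.56087385 0.32865938]
w piv [-1.5  1.7]
w gs [0.1 0.7]
w ge [-0.5  5.1]
w [-0.07, -0.075, 0.0533] [-1.6  0.7]
w [-0.07, 0.075, 0.0533] [ 1.8 -0.2]
w [-0.075, -0.08, 0.0] [ 2.3 -2.4]
w [-0.075, 0.08, 0.0] [-0.6 -1.4]
t [-0.075, 0.08, 0] [-1.4  0.7]
t [-0.075, -0.08, 0] [-1.6  0.5]
t piv [0.1 2. ]
t gs [-0.9  0.5]
t ge [1.  0.3]
s piv [1.7 0.8]
s gs [-1.2  1.1]
s ge [-1.1 -3.7]
piv [0.47   0.2254 0.1054] [0.4658 0.225  0.1072]
gs [0.4763 0.2175 0.1248] [0.4778 0.2192 0.1222]
ge [0.514  0.2018 0.1577] [0.5135 0.2016 0.167 ]
```

```bash
cat >> fit.py <<'E'
print('---')
L+=[('t',126,392,[.045,.263,.064]),('t',164,508,[-.045,.263,.064])]
s=least_squares(lambda p:pts(p).ravel(),s.x,loss='soft_l1')
print(s.x)
for l,r in zip(L,pts(s.x)): print(l[0],l[3],r.round(1))
c=C['t']; b=onz(c,Z['t'](574,138),.41); print('bar',b)
q=s.x; d=b[:2]-q[:2]; print('bar in clamp',np.cos(q[2])*d[0]+np.sin(q[2])*d[1],-np.sin(q[2])*d[0]+np.cos(q[2])*d[1])
wz=lambda u,v:(280+u/3.5,75+v/3.5)
print('fj wrist',proj(C['w'],cw(q,[[.045,.263,.064],[-.045,.263,.064],[-.045,.263,.028]]))-[wz(447,365),wz(525,182),wz(475,105)])
E
python3 fit.py | sed -n '/---/,$p'
```

```text
---
[0.5461991  0.22068231 0.41912504 0.57303512 0.31824568]
w piv [-1.3  1.5]
w gs [0.1 0.5]
w ge [-0.5  5. ]
w [-0.07, -0.075, 0.0533] [-1.7  1.3]
w [-0.07, 0.075, 0.0533] [ 1.3 -1.2]
w [-0.075, -0.08, 0.0] [ 2.1 -1.7]
w [-0.075, 0.08, 0.0] [-1.1 -2.5]
t [-0.075, 0.08, 0] [-1.   1.1]
t [-0.075, -0.08, 0] [-1.6  0.2]
t piv [0.1 2.1]
t gs [-0.9  0.6]
t ge [0.9 0.2]
s piv [1.8 0.8]
s gs [-1.1  1.1]
s ge [-1.2 -3.6]
t [0.045, 0.263, 0.064] [-3.1  0.1]
t [-0.045, 0.263, 0.064] [-0.2 -1.6]
bar [0.54835091 0.21727936 0.41      ]
bar in clamp 0.0005806915544931115 -0.003984110242484892
fj wrist [[-2.17188066  0.99448533]
 [-3.63732358 -1.91162397]
 [-1.69925136  1.66704721]]
```

```bash
cat > tgt.py <<'E'
from h import *
p=[.546,.2205,.40]
def frame(th,beta=0):
    A=-U*np.cos(th)+Y*np.sin(th); x=-A; y=-N; z=np.cross(x,y)
    M=np.c_[x,y,z]@R.from_rotvec([0,0,beta]).as_matrix()
    return cw([0,0,p[2]],M.T).T
def handle(th,ph,d): return cw(p,crankpt(th,.068-d*np.cos(ph),.044+d*np.sin(ph)))[0]
def rel(P,M,o=None):
    o=o or robot.get_obs(); M0=R.from_quat(o['tool_rot']).as_matrix()
    s=M0.T@(P-o['position'])/.5; w=(R.from_matrix(M0).inv()*R.from_matrix(M)).as_rotvec()/np.pi
    return s.round(3).tolist()+w.round(3).tolist()
def log():
    import json
    o=robot.get_obs(); open('log.jsonl','a').write(json.dumps({k:np.array(v).tolist() for k,v in o.items()})+'\n')
    print('q',o['q'].round(3).tolist(),'pos',o['position'].round(4).tolist(),'F',o['ft_force'].round(1).tolist(),'t',round(float(o['time']),2),'w',round(float(o['grip_width']),4))
    return o
E
python3 - <<'E'
from tgt import *
log()
Nw=cw([0,0,p[2]],N)[0]
M=frame(.56); P=handle(.56,.3,.05)-.006*M[:,1]+.06*Nw
print(M.round(3),P,rel(P,M))
E
```

```text
q [0.162, 0.077, 2.242, 0.576, 0.28, -2.239] pos [0.3784, 0.2169, 0.2794] F [0.0, 0.7, 0.6] t 2.2 w 0.0436
[[ 0.822  0.567  0.055]
 [-0.229  0.24   0.944]
 [ 0.522 -0.788  0.327]] [0.45857801 0.19520727 0.19576362] [0.022, 0.21, -0.104, 0.001, 0.15, -0.02]
```

```bash
python3 -m crank '[[0.01,0.07,-0.03,0,0.05,-0.007,0],[0.015,0.14,-0.07,0,0.1,-0.014,0],[0.022,0.21,-0.104,0,0.15,-0.02,0],[0.022,0.21,-0.104,0,0.15,-0.02,0],[0.022,0.21,-0.104,0,0.15,-0.02,0],[0.022,0.21,-0.104,0,0.15,-0.02,0]]'
python3 - <<'E'
from tgt import *
import cv2
log(); 
Nw=cw([0,0,p[2]],N)[0]
M=frame(.56); P=handle(.56,.3,.05)-.006*M[:,1]+.06*Nw
print(rel(P,M))
cv2.imwrite("pics/w2.png",vision.camera('wrist'))
E
```

```text
time: 2.95
position: [0.4648, 0.1984, 0.2168]
tool_rot: [-0.568, -0.142, -0.248, 0.772]
ft_force: [0.2, -0.2, 0.4]
grip_width: 0.0436
q [0.071, 0.332, 2.204, 1.573, 0.194, -2.854] pos [0.4648, 0.1984, 0.2168] F [0.2, -0.2, 0.4] t 2.95 w 0.0436
[-0.03, 0.026, -0.02, 0.005, 0.0, -0.009]
```

View pics/w2.png

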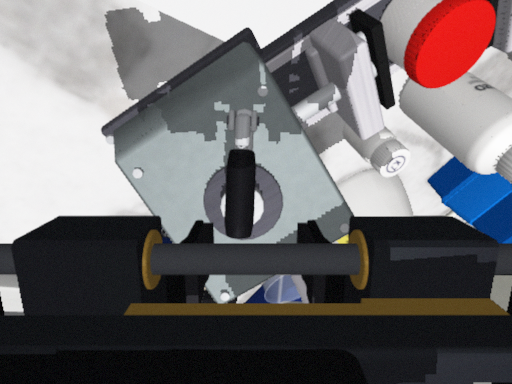

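```bash
python3 -m crank '[[-0.02,-0.06,0,0,0.06,0,0],[-0.04,-0.1,0,0,0.12,0,0],[-0.04,-0.1,0,0,0.18,0,0],[-0.04,-0.1,0,0,0.24,0,0],[-0.04,-0.1,0,0,0.3,0,0],[-0.04,-0.1,0,0,0.36,0,0],[-0.04,-0.1,0,0,0.42,0,0],[-0.04,-0.1,0,0,0.48,0,0],[-0.04,-0.1,0,0,0.54,0,0],[-0.04,-0.1,0,0,0.6,0,0]]'
python3 - <<'E'
from tgt import *
log()
th=.5
Nw=cw([0,0,p[2]],N)[0]
M=frame(th)@np.diag([-1,1,-1]); P=handle(th,.3,.05)-.006*M[:,1]+.06*Nw
print(rel(P,M))
E
```

```text
time: 4.25
position: [0.4207, 0.1915, 0.2478]
tool_rot: [-0.167, 0.507, -0.597, 0.599]
ft_force: [-0.2, -0.4, 0.1]
grip_width: 0.0433
q [0.057, 0.201, 2.262, 1.228, 0.215, -0.744] pos [0.4207, 0.1915, 0.2478] F [-0.2, -0.4, 0.1] t 4.25 w 0.0433
[0.021, 0.127, 0.014, 0.002, 0.418, 0.01]
```

```bash
cat >> fit.py <<'E'
print('=====')
import json
lg=[json.loads(l) for l in open('log.jsonl')][1]
C['v']=cam('wrist',dict(position=np.array(lg['position']),tool_rot=np.array(lg['tool_rot']))); Z['v']=lambda u,v:(u,v)
C['w']=cam('wrist',dict(position=o['position'],tool_rot=np.array(json.loads(open('log.jsonl').readline())['tool_rot'])))
L+=[('v',243,121,'piv'),('v',241,152,'gs'),('v',238,234,'ge'),('v',104,130,[-.075,-.08,0]),('v',248,30,[-.075,.08,0])]
s=least_squares(lambda p:pts(p).ravel(),s.x,loss='soft_l1')
print(s.x)
for l,r in zip(L,pts(s.x)): print(l[0],l[3],r.round(1))
for n,d in[('piv',0),('gs',.02),('ge',.08)]:
    X=tri([ray(C[c],Z[c](u,v)) for c,u,v,k in L if k==n]); print(n,X.round(4),cw(s.x,hp(s.x[3],s.x[4],d))[0].round(4))
E
python3 fit.py | sed -n '/=====/,$p'; head -1 log.jsonl | cut -c1-300
```

```text
=====
[0.55044723 0.21879976 0.41827368 0.58288546 0.40234737]
w piv [-1.5  0.7]
w gs [-0.1 -0.8]
w ge [-1.7  3.1]
w [-0.07, -0.075, 0.0533] [-1.6  0.3]
w [-0.07, 0.075, 0.0533] [ 0.6 -2.1]
w [-0.075, -0.08, 0.0] [ 2.3 -2.6]
w [-0.075, 0.08, 0.0] [-1.6 -3.2]
t [-0.075, 0.08, 0] [-0.4 -0.4]
t [-0.075, -0.08, 0] [-1.  -1.2]
t piv [0.6 0.5]
t gs [-0.2 -0.6]
t ge [2.4 0.3]
s piv [0.8 0. ]
s gs [-1.7  0.2]
s ge [-0.3 -5.1]
t [0.045, 0.263, 0.064] [-2.5 -1.5]
t [-0.045, 0.263, 0.064] [ 0.5 -3.2]
v piv [0.1 1.7]
v gs [ 1.3 -1.5]
v ge [2.1 5.6]
v [-0.075, -0.08, 0] [ 1.5 -2.2]
v [-0.075, 0.08, 0] [-1.8 -2.8]
piv [0.4708 0.2248 0.1061] [0.4696 0.2238 0.1077]
gs [0.4774 0.2167 0.1263] [0.4804 0.2175 0.1233]
ge [0.5148 0.201  0.1605] [0.5127 0.1986 0.1702]
{"time": 2.2, "q": [0.16160885205605208, 0.07720558100628891, 2.2416073629434026, 0.5758075034112758, 0.27963076136404186, -2.23936807569643], "joint_velocities": [-0.002020650281193033, 0.0013063591081104433, 0.0008019270066401942, 0.0018285015786686813, 0.0006069326055326186, -0.000835821767240526
```

```bash
sed -i 's/^p=.*/p=[.549,.2195,.41]/' tgt.py
cat >> tgt.py <<'E'
Nw=cw([0,0,p[2]],N)[0]; Uw=cw([0,0,p[2]],U)[0]; Yw=cw([0,0,p[2]],Y)[0]
H=np.diag([-1,1,-1])
def inv(Pw): # world -> (uphill, y, out) relative to crank axis foot
    d=np.array(Pw)-cw(p,[0,0,.108])[0]; return np.array([d@Uw,d@Yw,d@Nw])
E
python3 - <<'E'
from tgt import *
th=.57
M=frame(th)@H; P=np.array([.496,.2085,.145])-.006*M[:,1]+.06*Nw
print(rel(P,M), inv([.496,.2085,.145]),inv(handle(.57,.33,.05)))
E
```

```text
[0.023, 0.124, 0.017, -0.0, 0.438, 0.01] [-0.01896578  0.01103797  0.06179914] [-0.01743254  0.01116924  0.06022623]
```

```bash
python3 -m crank '[[0,0,0,0,0.06,0,0],[0,0,0,0,0.12,0,0],[0,0,0,0,0.18,0,0],[0,0,0,0,0.24,0,0],[0,0,0,0,0.3,0,0],[0,0,0,0,0.36,0,0],[0.01,0.06,0.008,0,0.4,0.005,0],[0.023,0.124,0.017,0,0.438,0.01,0],[0.023,0.124,0.017,0,0.438,0.01,0],[0.023,0.124,0.017,0,0.438,0.01,0]]'
python3 - <<'E'
from tgt import *
import cv2
o=log()
th=.57
M=frame(th)@H; P=np.array([.496,.2085,.145])-.006*M[:,1]+.06*Nw
print(rel(P,M))
a=vision.camera('wrist')
cv2.imwrite("pics/w3.png",a)
cv2.imwrite("pics/s3.png",vision.camera('scene'))
print(proj(cam('wrist',o),[[.496,.2085,.145],handle(.57,.33,0),handle(.57,.33,.08)]))
E
```

```text
time: 5.5
position: [0.4595, 0.192, 0.196]
tool_rot: [0.256, 0.774, -0.559, 0.151]
ft_force: [0.6, -0.2, -0.4]
grip_width: 0.0433
q [0.042, 0.394, 2.266, 2.147, 0.265, -0.321] pos [0.4595, 0.192, 0.196] F [0.6, -0.2, -0.4] t 5.5 w 0.0433
[0.0, -0.002, -0.001, -0.001, 0.001, 0.0]
[[252.40353128 213.69198504]
 [251.25932134 266.77363419]
 [250.73514652 170.28806414]]
```

View pics/w3.png

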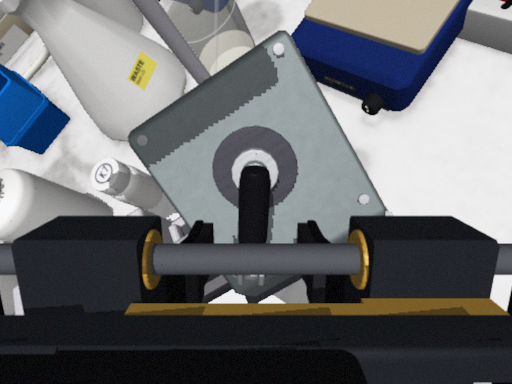

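View pics/s3.png

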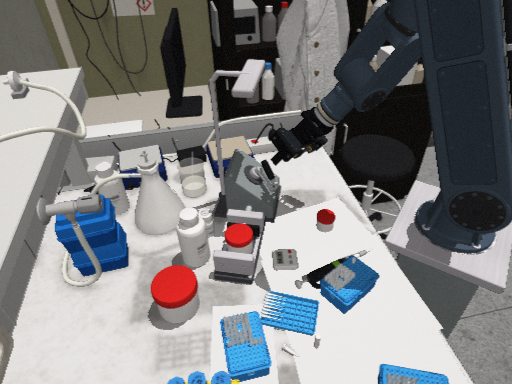

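```bash
python3 -m crank '[[0,0.04,0,0,0,0,0],[0,0.08,0,0,0,0,0],[0,0.116,0,0,0,0,0],[0,0.116,0,0,0,0,0],[0,0.116,0,0,0,0,-1],[0,0.116,0,0,0,0,-1],[0,0.116,0,0,0,0,-1],[0,0.116,0,0,0,0,-1]]' 8
python3 - <<'E'
from tgt import *
import cv2
o=log(); print(inv(o['position']))
a=vision.camera('wrist')
cv2.imwrite("pics/w4.png",a)
E
```

```text
time: 6.6
position: [0.4925, 0.2067, 0.1511]
tool_rot: [0.256, 0.774, -0.558, 0.151]
ft_force: [-0.8, 2.6, 2.4]
grip_width: 0.0199
q [0.079, 0.542, 2.217, 2.461, 0.324, -0.614] pos [0.4925, 0.2067, 0.1511] F [-0.8, 2.6, 2.4] t 6.6 w 0.0199
[-0.0182851   0.01073149  0.06906165]
```

View pics/w4.png

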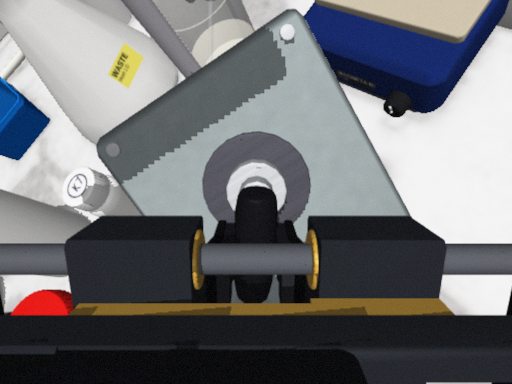

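```bash
python3 -m crank '[[0.005,-0.011,0,0,0,0,-1],[0.011,-0.021,0,0,0,0,-1],[0.019,-0.031,0,0,0,0,-1],[0.028,-0.04,0,0,0,0,-1],[0.038,-0.048,0,0,0,0,-1],[0.048,-0.054,0,0,0,0,-1],[0.06,-0.059,0,0,0,0,-1],[0.072,-0.062,0,0,0,0,-1],[0.084,-0.064,0,0,0,0,-1],[0.094,-0.065,0,0,0,0,-1]]' 8
python3 - <<'E'
from tgt import *
import cv2
o=log(); print(inv(o['position']))
cv2.imwrite("pics/w5.png",vision.camera('wrist'))
cv2.imwrite("pics/s5.png",vision.camera('scene')[80:280,150:350].repeat(3,0).repeat(3,1))
E
```

```text
time: 7.9
position: [0.4391, 0.2097, 0.1545]
tool_rot: [0.26, 0.774, -0.556, 0.154]
ft_force: [1.4, 1.8, 10.7]
grip_width: 0.0195
q [0.103, 0.53, 2.343, 2.673, 0.425, -0.814] pos [0.4391, 0.2097, 0.1545] F [1.4, 1.8, 10.7] t 7.9 w 0.0195
[-0.05383405  0.03478644  0.10116967]
```

View pics/w5.png

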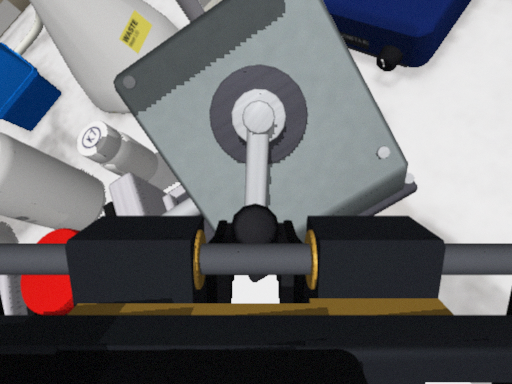

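View pics/s5.png

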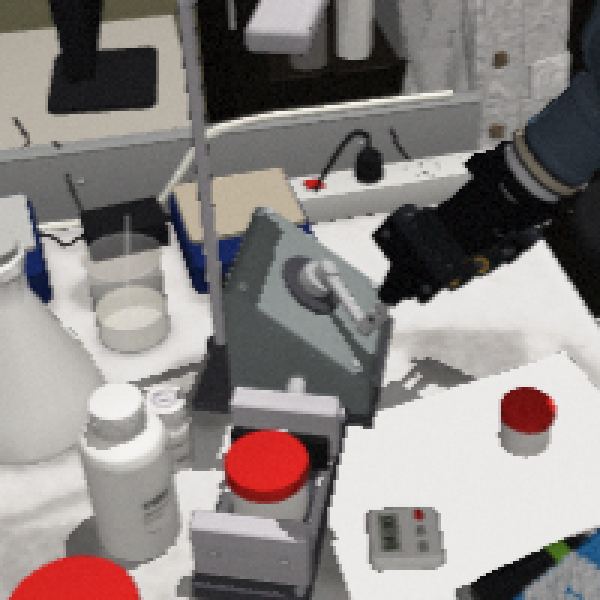

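```bash
python3 -m crank '[[0.006,-0.006,0,0,0,0,-1],[0.012,-0.008,0,0,0,0,-1],[0.012,-0.008,0,0,0,0,-1]]' 8
python3 - <<'E'
from tgt import *
o=log(); print(inv(o['position'])); F=o['ft_force']; print('F U,Y,N',F@Uw,F@Yw,F@Nw)
M=frame(.57); print('F along A',-F@M[:,0])
E
```

```text
time: 8.38
position: [0.4308, 0.2099, 0.1528]
tool_rot: [0.257, 0.774, -0.558, 0.153]
ft_force: [3.7, 5.3, 0.1]
grip_width: 0.0194
q [0.108, 0.533, 2.359, 2.693, 0.435, -0.833] pos [0.4308, 0.2099, 0.1528] F [3.7, 5.3, 0.1] t 8.38 w 0.0194
[-0.06084798  0.03836955  0.10445003]
F U,Y,N 4.4115547082216064 3.4018116832748353 -3.3724542191621647
F along A -1.8783656027807172
```

```bash
python3 -m crank '[[0.008,0,0,0,0,0,-1],[0.008,0,0,0,0,0,-1]]' 8
python3 - <<'E'
from tgt import *
import cv2
o=log(); print(inv(o['position'])); F=o['ft_force']; print('F U,Y,N',F@Uw,F@Yw,F@Nw)
M=frame(.57); print('F along A',-F@M[:,0])
a=vision.camera('wrist'); cv2.imwrite("pics/w6.png",cv2.resize(a[60:300,130:380],None,fx=2.5,fy=2.5))
a=vision.camera('top'); cv2.imwrite("pics/t6.png",cv2.resize(a[70:230,190:400],None,fx=3.7,fy=3.7))
E
```

```text
time: 8.62
position: [0.4268, 0.2106, 0.1505]
tool_rot: [0.257, 0.774, -0.558, 0.152]
ft_force: [3.2, 3.2, 1.2]
grip_width: 0.0188
q [0.112, 0.541, 2.369, 2.715, 0.449, -0.852] pos [0.4268, 0.2106, 0.1505] F [3.2, 3.2, 1.2] t 8.62 w 0.0188
[-0.0648848   0.04058504  0.1047258 ]
F U,Y,N 4.068494411802292 1.6772906011667765 -1.6427222540416844
F along A -2.5201496493087325
```

View pics/w6.png

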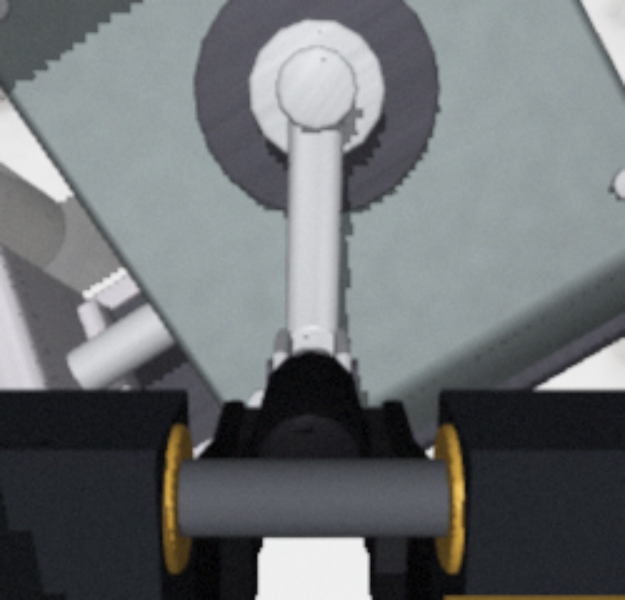

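View pics/t6.png

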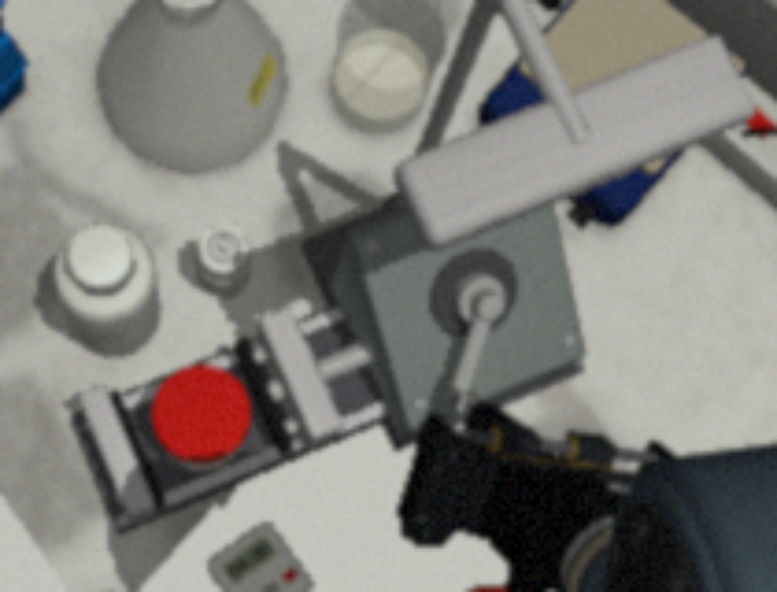

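Run:
```python
from tgt import *
o=robot.get_obs(); c=cam('wrist',o)
for th in (.5,.57):
  print(th,proj(c,[cw(p,crankpt(th,0,.033))[0],handle(th,0,0)]+[handle(th,f,.08) for f in (1.35,1.45,1.571,1.65)]).round(0).tolist())
print('hub seen',130+316/2.5,60+87/2.5)
```

```text
0.5 [[252.0, 89.0], [260.0, 203.0], [260.0, 214.0], [261.0, 235.0], [263.0, 259.0], [264.0, 273.0]]
0.57 [[252.0, 89.0], [252.0, 203.0], [250.0, 214.0], [250.0, 235.0], [250.0, 259.0], [250.0, 274.0]]
hub seen 256.4 94.8
```

Run:
```python
import cv2,numpy as np
a=cv2.imread('pics/w6.png')[320:600,150:480]; a=np.clip((a.astype(float))*4,0,255).astype(np.uint8)
cv2.imwrite('pics/w6c.png',cv2.resize(a,None,fx=2.2,fy=2.2))
```

```text
(no output)
```

View pics/w6c.png

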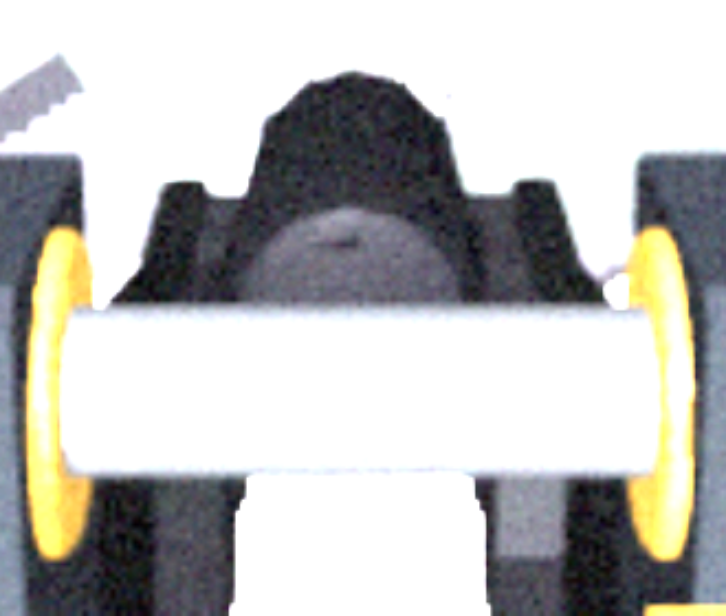

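Run:
```python
from tgt import *
o=robot.get_obs(); c=cam('wrist',o); M=R.from_quat(o['tool_rot']).as_matrix()
for uv,out in [((254,246),.124),((255,198),.044),((256.4,94.8),.033)]:
    O,d=ray(c,uv); O2=inv(O); d2=np.array([d@Uw,d@Yw,d@Nw]); t=(out-O2[2])/d2[2]; X=O+t*d; 
    print(inv(X),np.hypot(*inv(X)[:2]),M.T@(X-o['position']))
```

```text
[-0.05352948  0.03263779  0.124     ] 0.06269474578235848 [-0.01394203 -0.0192073   0.00059037]
[-0.05564208  0.0335843   0.044     ] 0.06499189710566726 [-0.01135069  0.06076732  0.00096918]
[-0.00403489 -0.00030743  0.033     ] 0.004046587354227166 [-0.07303421  0.07199682  0.00190671]
```

```bash
python3 -m crank '[[0,0,0,0,0,0,-0.2],[0,0,0,0,0,0,-0.2],[-0.012,0,0,0,0,0,-0.2],[-0.024,0,0.002,0,0,0,-0.2],[-0.024,0,0.002,0,0,0,-1],[-0.024,0,0.002,0,0,0,-1],[-0.024,0,0.002,0,0,0,-1]]' 25
python3 - <<'E'
from tgt import *
import cv2
o=log(); print(inv(o['position'])); F=o['ft_force']; print('F U,Y,N',F@Uw,F@Yw,F@Nw)
a=vision.camera('wrist'); a=np.clip(a[60:300,130:380]*2.5,0,255).astype(np.uint8); cv2.imwrite("pics/w7.png",cv2.resize(a,None,fx=2.5,fy=2.5))
E
```

```text
time: 9.6
position: [0.4351, 0.207, 0.156]
tool_rot: [0.256, 0.774, -0.559, 0.151]
ft_force: [-0.9, 2.7, 3.2]
grip_width: 0.0198
q [0.096, 0.519, 2.347, 2.646, 0.41, -0.794] pos [0.4351, 0.207, 0.156] F [-0.9, 2.7, 3.2] t 9.6 w 0.0198
[-0.05674821  0.03390842  0.10523756]
F U,Y,N 2.1975397974159354 2.8428796777602043 2.3947574345343647
```

View pics/w7.png

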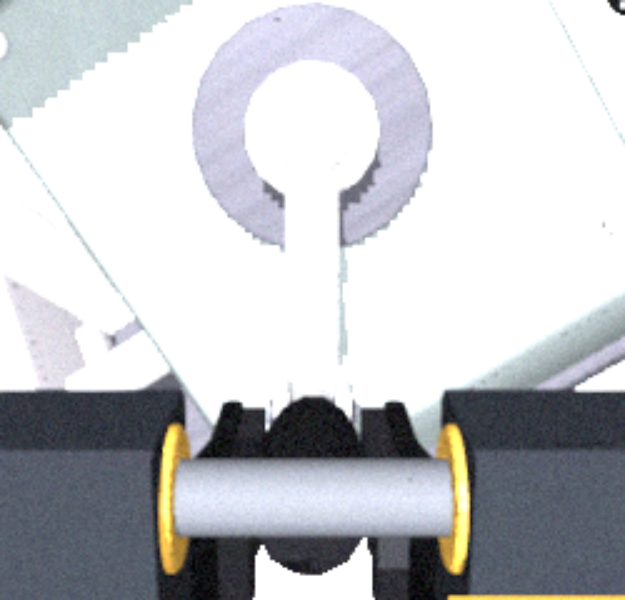

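Run:
```python
from tgt import *
o=robot.get_obs(); c=cam('wrist',o); M=R.from_quat(o['tool_rot']).as_matrix()
O,d=ray(c,(254.8,110.8)); O2=inv(O); d2=np.array([d@Uw,d@Yw,d@Nw])
for out in(0,.004,.01):
    t=(out-O2[2])/d2[2]; X=O+t*d; print(out,inv(X),M.T@(X-o['position']))
for D in np.arange(.2,2.01,.2): print(round(D,2),round(.13*(np.cos(D)-1),3),round(-.13*np.sin(D),3))
```

```text
0 [-3.61819684e-03 -9.69133148e-04 -5.91182422e-17] [-0.06346594  0.10529054  0.00090229]
0.004 [-0.00360494 -0.00097897  0.004     ] [-0.06348611  0.10129136  0.00090466]
0.01 [-0.00358505 -0.00099373  0.01      ] [-0.06351636  0.09529259  0.00090822]
0.2 -0.003 -0.026
0.4 -0.01 -0.051
0.6 -0.023 -0.073
0.8 -0.039 -0.093
1.0 -0.06 -0.109
1.2 -0.083 -0.121
1.4 -0.108 -0.128
1.6 -0.134 -0.13
1.8 -0.16 -0.127
2.0 -0.184 -0.118
```

```bash
python3 -m crank '[[-0.003,0,-0.026,0,0.016,0,-1],[-0.01,0,-0.051,0,0.032,0,-1],[-0.023,0,-0.073,0,0.048,0,-1],[-0.039,0,-0.093,0,0.064,0,-1],[-0.06,0,-0.109,0,0.08,0,-1]]' 25
python3 - <<'E'
from tgt import *
import cv2
o=log(); print(inv(o['position'])); F=o['ft_force']; print('F U,Y,N',F@Uw,F@Yw,F@Nw)
a=vision.camera('wrist'); a=np.clip(a[0:300,130:380]*1.7,0,255).astype(np.uint8); cv2.imwrite("pics/w8.png",cv2.resize(a,None,fx=2,fy=2))
E
```

```text
time: 10.28
position: [0.4573, 0.2495, 0.1854]
tool_rot: [0.321, 0.786, -0.527, 0.047]
ft_force: [-6.1, 4.9, -12.9]
grip_width: 0.0199
q [0.224, 0.435, 2.208, 2.476, 0.179, -0.242] pos [0.4573, 0.2495, 0.1854] F [-6.1, 4.9, -12.9] t 10.28 w 0.0199
[-0.00914856  0.06404628  0.10539952]
F U,Y,N -10.842970491947002 6.970856594203536 -7.925168389519131
```

View pics/w8.png

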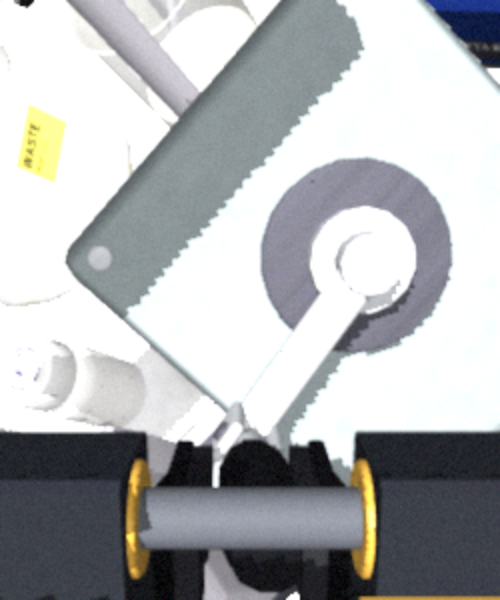

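```bash
cat > arc.py <<'E'
import sys,numpy as np
th0,thr,dth,n,r=map(float,sys.argv[1:6]); r/=.5
for i in range(1,int(n)+1):
    d0=th0-thr; d=d0+dth*i; print(round(th0+dth*i,2),round(r*(np.cos(d)-np.cos(d0)),3),round(-r*(np.sin(d)-np.sin(d0)),3))
E
python3 arc.py 1.57 .82 .2 8 .065
```

```text
1.77 -0.02 -0.017
1.97 -0.042 -0.03
2.17 -0.067 -0.038
2.37 -0.092 -0.041
2.57 -0.118 -0.039
2.77 -0.143 -0.032
2.97 -0.166 -0.02
3.17 -0.186 -0.004
```

```bash
python3 -m crank '[[-0.02,0,-0.017,0,0.016,0,-1],[-0.042,0,-0.03,0,0.032,0,-1],[-0.067,0,-0.038,0,0.048,0,-1],[-0.092,0,-0.041,0,0.064,0,-1],[-0.118,0,-0.039,0,0.08,0,-1],[-0.143,0,-0.032,0,0.08,0,-1],[-0.166,0,-0.02,0,0.08,0,-1],[-0.186,0,-0.004,0,0.08,0,-1]]' 25
python3 - <<'E'
from tgt import *
import cv2
o=log(); print(inv(o['position'])); F=o['ft_force']; print('F U,Y,N',F@Uw,F@Yw,F@Nw)
M=R.from_quat(o['tool_rot']).as_matrix(); x=M[:,0]; print('thr',np.arctan2(x@Yw,-x@Uw), 'tilt',M[:,1]@-Nw)
a=vision.camera('wrist'); a=np.clip(a[0:300,130:380]*1.7,0,255).astype(np.uint8); cv2.imwrite("pics/w9.png",cv2.resize(a,None,fx=2,fy=2))
cv2.imwrite("pics/s9.png",vision.camera('scene')[50:290,150:390].repeat(2,0).repeat(2,1))
E
python3 arc.py 3.17 1.07 .2 8 .065
```

```text
time: 11.32
position: [0.5369, 0.2122, 0.2309]
tool_rot: [0.386, 0.789, -0.476, -0.046]
ft_force: [-1.3, 5.6, 5.5]
grip_width: 0.0194
q [0.082, 0.376, 2.045, 1.195, 0.218, 1.192] pos [0.5369, 0.2122, 0.2309] F [-1.3, 5.6, 5.5] t 11.32 w 0.0194
[ 0.06463541 -0.00184906  0.10549316]
F U,Y,N 4.223408455516049 5.671173484763081 3.6287072169184467
thr 1.068999442633557 tilt 1.000193899721761
3.37 -0.021 0.015
3.57 -0.039 0.034
3.77 -0.052 0.057
3.97 -0.061 0.081
4.17 -0.064 0.107
4.37 -0.063 0.133
4.57 -0.056 0.158
4.77 -0.045 0.181
```

View pics/w9.png

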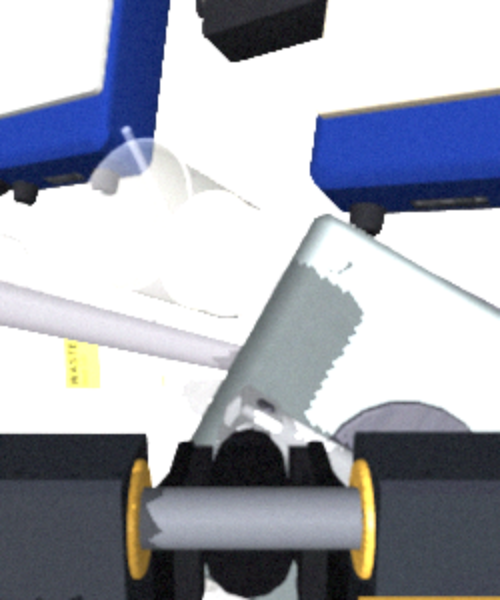

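View pics/s9.png

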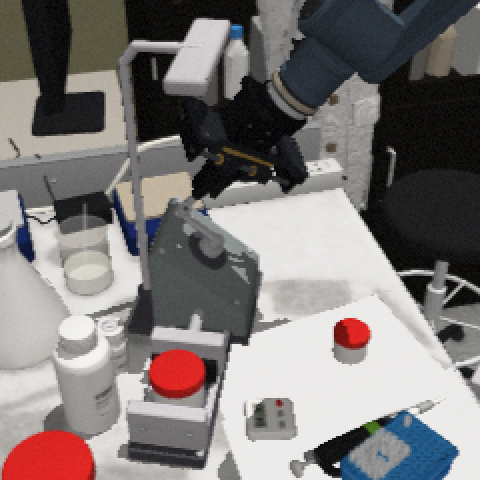

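```bash
python3 -m crank '[[-0.021,0,0.015,0,0.03,0,-1],[-0.039,0,0.034,0,0.06,0,-1],[-0.052,0,0.057,0,0.09,0,-1],[-0.061,0,0.081,0,0.12,0,-1],[-0.064,0,0.107,0,0.15,0,-1],[-0.063,0,0.133,0,0.18,0,-1],[-0.056,0,0.158,0,0.2,0,-1]]' 25
python3 - <<'E'
from tgt import *
import cv2
o=log(); print(inv(o['position'])); F=o['ft_force']; print('F U,Y,N',F@Uw,F@Yw,F@Nw)
M=R.from_quat(o['tool_rot']).as_matrix(); x=M[:,0]; print('thr',np.arctan2(x@Yw,-x@Uw), 'tilt',M[:,1]@-Nw)
a=vision.camera('wrist'); a=np.clip(a[0:300,130:380]*1.7,0,255).astype(np.uint8); cv2.imwrite("pics/w10.png",cv2.resize(a,None,fx=2,fy=2))
a=vision.camera('top'); cv2.imwrite("pics/t10.png",cv2.resize(a[70:230,190:400],None,fx=3.7,fy=3.7))
E
python3 arc.py 4.57 1.7 .15 8 .065
```

```text
time: 12.3
position: [0.521, 0.1356, 0.1959]
tool_rot: [0.516, 0.735, -0.333, -0.288]
ft_force: [-1.4, 2.9, 6.4]
grip_width: 0.019
q [-0.124, 0.425, 2.164, 1.7, 0.321, 1.13] pos [0.521, 0.1356, 0.1959] F [-1.4, 2.9, 6.4] t 12.3 w 0.019
[ 0.00757103 -0.06582016  0.10570861]
F U,Y,N 3.8932592545970475 3.1907451565771336 5.140011536457316
thr 1.7009299095648192 tilt 1.0001963069675894
4.72 -0.004 0.019
4.87 -0.005 0.039
5.02 -0.003 0.058
5.17 0.002 0.077
5.32 0.01 0.095
5.47 0.02 0.111
5.62 0.033 0.126
5.77 0.047 0.139
```

View pics/w10.png

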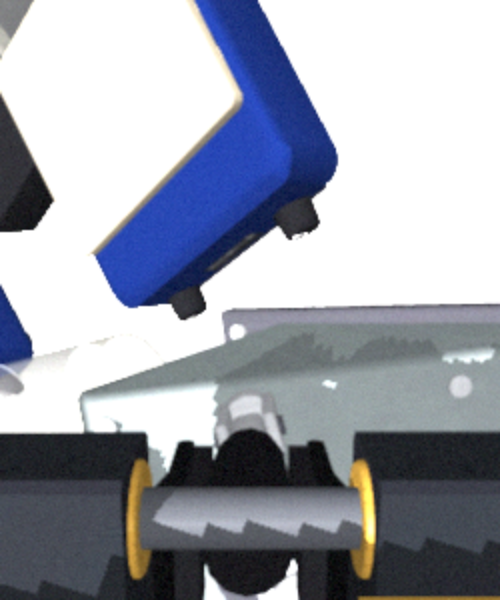

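View pics/t10.png

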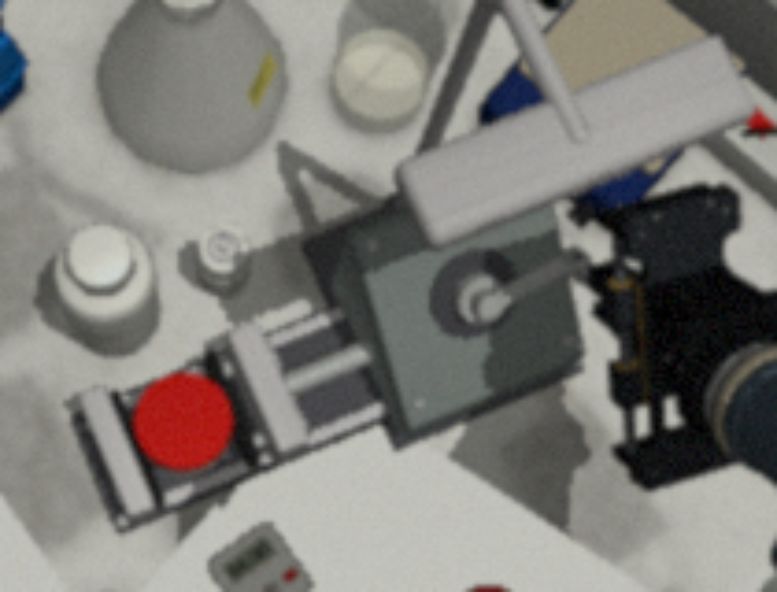

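```bash
python3 -m crank '[[-0.004,0,0.019,0,0.03,0,-1],[-0.005,0,0.039,0,0.06,0,-1],[-0.003,0,0.058,0,0.09,0,-1],[0.002,0,0.077,0,0.12,0,-1]]' 25
python3 - <<'E'
from tgt import *
import cv2
o=log(); print(inv(o['position'])); F=o['ft_force']; print('F U,Y,N',F@Uw,F@Yw,F@Nw)
M=R.from_quat(o['tool_rot']).as_matrix(); x=M[:,0]; print('thr',np.arctan2(x@Yw,-x@Uw), 'tilt',M[:,1]@-Nw)
u=inv(o['position'])-[-.0036,-.001,0]; print('theta',2*np.pi+np.arctan2(u[1],-u[0]),np.hypot(u[0],u[1]))
a=vision.camera('top'); cv2.imwrite("pics/t11.png",cv2.resize(a[70:230,190:400],None,fx=3.7,fy=3.7))
E
python3 arc.py 5.17 2.08 .05 8 .065
```

```text
time: 12.9
position: [0.4921, 0.1288, 0.173]
tool_rot: [0.57, 0.668, -0.229, -0.42]
ft_force: [0.7, 0.2, 9.8]
grip_width: 0.0193
q [-0.155, 0.472, 2.259, 2.041, 0.379, 1.117] pos [0.4921, 0.1288, 0.173] F [0.7, 0.2, 9.8] t 12.9 w 0.0193
[-0.02950687 -0.06049758  0.10564094]
F U,Y,N 6.581001522714612 -0.12140617428756298 7.2642127247464865
thr 2.0793175289768646 tilt 1.0001855968747637
theta 5.123058433378986 0.06489320817656662
5.22 -0.0 0.006
5.27 -0.0 0.013
5.32 0.0 0.019
5.37 0.001 0.026
5.42 0.002 0.032
5.47 0.004 0.039
5.52 0.006 0.045
5.57 0.008 0.051
```

View pics/t11.png

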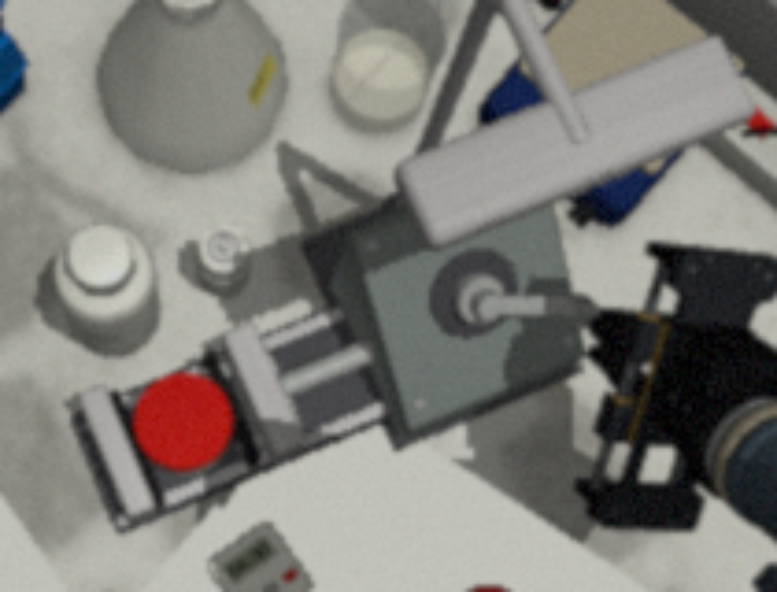

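Run:
```python
import cv2,numpy as np
from rig import vision
a=cv2.imread('pics/t1.png')[145:205,205:285]; 
c=cv2.imread('pics/t11.png'); c=c[int(75*3.7):int(135*3.7),int(15*3.7):int(95*3.7)]
b=np.vstack([cv2.resize(a,(640,290),interpolation=cv2.INTER_CUBIC),cv2.resize(c,(640,290))]); cv2.imwrite('pics/cmp.png',b)
s=vision.camera('scene'); cv2.imwrite('pics/s11.png',np.hstack([cv2.resize(x[190:290,205:275],(390,560),interpolation=cv2.INTER_CUBIC) for x in(cv2.imread('pics/s1.png'),s)]))
```

```text
(no output)
```

View pics/cmp.png

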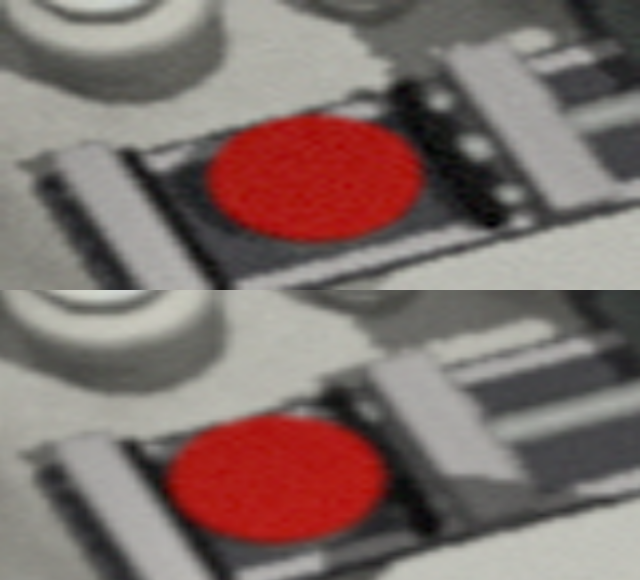

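View pics/s11.png

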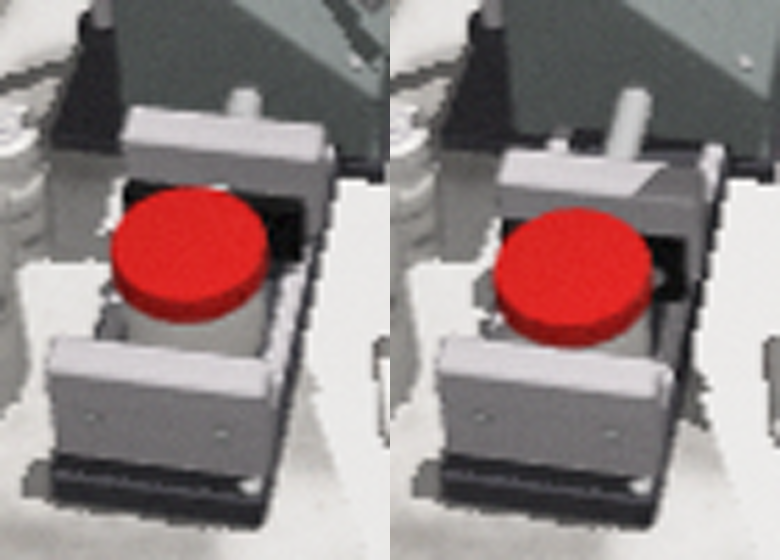

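```bash
python3 -m crank '[[0,0,0.013,0,0.03,0,-1],[0.001,0,0.026,0,0.064,0,-1],[0.003,0,0.036,0,0.064,0,-1],[0.003,0,0.036,0,0.064,0,-1]]' 25
python3 - <<'E'
from tgt import *
import cv2
o=log(); print(inv(o['position'])); F=o['ft_force']; print('F U,Y,N',F@Uw,F@Yw,F@Nw)
M=R.from_quat(o['tool_rot']).as_matrix(); x=M[:,0]; print('thr',np.arctan2(x@Yw,-x@Uw), 'tilt',M[:,1]@-Nw)
u=inv(o['position'])-[-.0036,-.001,0]; print('theta',2*np.pi+np.arctan2(u[1],-u[0]),np.hypot(u[0],u[1]))
a=vision.camera('wrist'); a=np.clip(a[0:300,130:380]*1.7,0,255).astype(np.uint8); cv2.imwrite("pics/w12.png",cv2.resize(a,None,fx=2,fy=2))
a=vision.camera('top'); cv2.imwrite("pics/t12f.png",a); cv2.imwrite("pics/t12.png",cv2.resize(a[145:205,205:365],None,fx=5,fy=5,interpolation=cv2.INTER_CUBIC))
E
```

```text
time: 13.5
position: [0.4772, 0.133, 0.1635]
tool_rot: [0.591, 0.622, -0.172, -0.484]
ft_force: [-0.8, -2.5, 9.4]
grip_width: 0.0197
q [-0.148, 0.497, 2.301, 2.189, 0.41, 1.163] pos [0.4772, 0.133, 0.1635] F [-0.8, -2.5, 9.4] t 13.5 w 0.0197
[-0.04485751 -0.05067476  0.10557445]
F U,Y,N 4.442550159503878 -1.9993401604061753 8.429489487405647
thr 2.278113409984296 tilt 1.0001887642115659
theta 5.405484029621871 0.06457371214313577
```

View pics/w12.png

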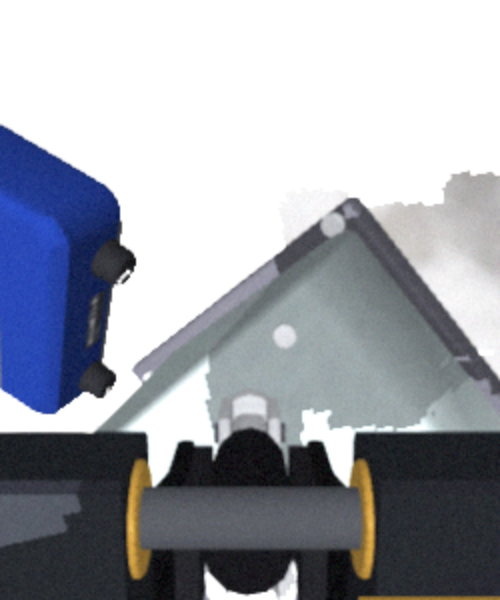

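View pics/t12.png

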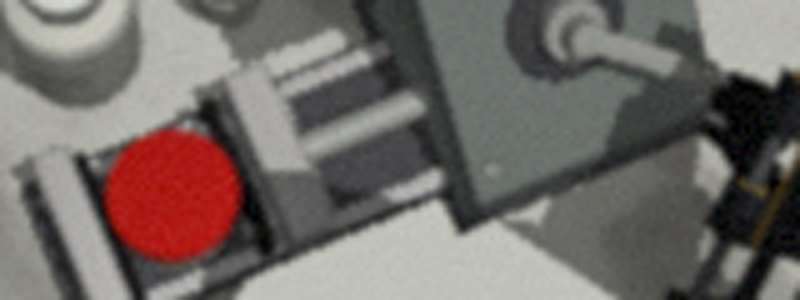

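Run:
```python
from tgt import *
import cv2
c=cam('top')
ys=np.arange(.12,.28,.002)
for x,z in((.04,.08),(.045,.064)):
  for f in('t1.png','t12f.png'):
    g=cv2.cvtColor(cv2.imread('pics/'+f),cv2.COLOR_BGR2GRAY).astype(np.float32)
    acc=0
    for dx in(-.003,0,.003):
        uv=proj(c,cw(p,np.c_[np.full_like(ys,x+dx),ys,np.full_like(ys,z)])).astype(np.float32)
        acc=acc+cv2.remap(g,uv[:,0].reshape(1,-1),uv[:,1].reshape(1,-1),cv2.INTER_CUBIC)[0]
    print(x,z,f,(acc/3).round(0).astype(int).tolist())
```

```text
0.04 0.08 t1.png [162, 150, 150, 159, 162, 163, 163, 160, 160, 161, 162, 161, 152, 126, 95, 82, 85, 93, 97, 95, 85, 75, 72, 80, 101, 132, 157, 165, 154, 140, 131, 130, 139, 151, 162, 165, 161, 162, 164, 162, 160, 161, 162, 165, 170, 171, 166, 161, 161, 164, 165, 164, 166, 163, 161, 158, 158, 162, 158, 160, 165, 164, 164, 164, 161, 156, 154, 155, 152, 153, 157, 149, 125, 100, 95, 112, 130, 150, 161, 159, 158]
0.04 0.08 t12f.png [175, 176, 176, 176, 174, 175, 176, 175, 176, 179, 179, 175, 171, 174, 175, 170, 158, 150, 157, 165, 169, 169, 169, 166, 166, 167, 166, 162, 146, 117, 95, 88, 92, 90, 77, 64, 64, 75, 101, 138, 151, 144, 139, 139, 142, 153, 164, 168, 168, 167, 170, 170, 172, 172, 173, 177, 174, 169, 165, 165, 171, 167, 168, 171, 167, 163, 161, 163, 159, 158, 162, 155, 131, 106, 101, 116, 136, 156, 164, 165, 166]
0.045 0.064 t1.png [151, 151, 157, 160, 161, 160, 156, 159, 161, 161, 159, 147, 124, 100, 88, 90, 97, 102, 99, 91, 86, 83, 92, 116, 146, 167, 174, 169, 160, 148, 147, 154, 161, 167, 172, 170, 168, 171, 173, 170, 169, 171, 172, 173, 176, 175, 171, 168, 171, 174, 173, 174, 174, 171, 169, 170, 173, 170, 169, 173, 173, 172, 172, 171, 168, 166, 167, 166, 162, 163, 166, 156, 136, 123, 120, 125, 135, 151, 159, 157, 156]
0.045 0.064 t12f.png [182, 182, 183, 182, 181, 181, 182, 182, 183, 184, 182, 179, 181, 182, 177, 164, 154, 157, 164, 167, 167, 166, 164, 163, 165, 164, 161, 149, 123, 99, 94, 99, 99, 91, 83, 79, 83, 105, 144, 165, 162, 158, 159, 156, 162, 174, 179, 178, 177, 179, 179, 180, 182, 180, 180, 182, 180, 176, 175, 178, 180, 176, 178, 179, 176, 173, 174, 173, 168, 169, 172, 163, 142, 130, 126, 130, 142, 156, 163, 164, 164]
```

```bash
python3 arc.py 5.445 2.28 .1 2 .065; python3 -m crank '[[0.001,0,0.013,0,0.02,0,-1],[0.003,0,0.026,0,0.045,0,-1],[0.003,0,0.026,0,0.045,0,-1],[0.003,0,0.026,0,0.045,0,-1]]' 25
python3 - <<'E'
from tgt import *
import cv2
o=log(); F=o['ft_force']; print('F U,Y,N',F@Uw,F@Yw,F@Nw)
M=R.from_quat(o['tool_rot']).as_matrix(); x=M[:,0]; print('thr',np.arctan2(x@Yw,-x@Uw), 'tilt',M[:,1]@-Nw)
u=inv(o['position'])-[-.0036,-.001,0]; print('theta',2*np.pi+np.arctan2(u[1],-u[0]),u,np.hypot(u[0],u[1]))
cv2.imwrite('pics/t13f.png',vision.camera('top'))
c=cam('top')
ys=np.arange(.12,.28,.0005)
def cross(v,i0,lev,up):
    for i in range(i0,len(v)-1):
        if (up and v[i]<lev<=v[i+1]) or (not up and v[i]>lev>=v[i+1]): return ys[i]
for x,z in((.04,.08),(.045,.064),(.042,.07)):
  for f in('t1.png','t11','t12f.png','t13f.png'):
    if f=='t11': continue
    g=cv2.cvtColor(cv2.imread('pics/'+f),cv2.COLOR_BGR2GRAY).astype(np.float32)
    acc=0
    for dx in(-.003,0,.003):
        uv=proj(c,cw(p,np.c_[np.full_like(ys,x+dx),ys,np.full_like(ys,z)])).astype(np.float32)
        acc=acc+cv2.remap(g,uv[:,0].reshape(1,-1),uv[:,1].reshape(1,-1),cv2.INTER_CUBIC)[0]
    v=acc/3
    j=cross(v,0,125,False); i=int(np.argmin(np.where((ys>j)&(ys<j+.03),v,999))); k=cross(v,i,115,True); print(x,z,f,j,ys[i],k,'gap',k-j)
E
```

```text
5.54 0.001 0.013
5.65 0.003 0.026
time: 14.1
position: [0.4671, 0.1387, 0.158]
tool_rot: [0.601, 0.586, -0.13, -0.527]
ft_force: [-0.2, -2.8, 9.8]
grip_width: 0.0194
q [-0.134, 0.514, 2.329, 2.288, 0.433, 1.211] pos [0.4671, 0.1387, 0.158] F [-0.2, -2.8, 9.8] t 14.1 w 0.0194
F U,Y,N 5.000228468010652 -2.48729233226043 8.594440336474275
thr 2.4196698049093164 tilt 1.0001867186588533
theta 5.604800340049167 [-0.05016705 -0.04043433  0.10552188] 0.06443343571684003
0.04 0.08 t1.png 0.14600000000000002 0.16350000000000003 0.16850000000000004 gap 0.02250000000000002
0.04 0.08 t12f.png 0.17750000000000005 0.19100000000000006 0.19650000000000006 gap 0.019000000000000017
0.04 0.08 t13f.png 0.17850000000000005 0.19100000000000006 0.19750000000000006 gap 0.019000000000000017
0.045 0.064 t1.png 0.14350000000000002 0.16200000000000003 0.16550000000000004 gap 0.02200000000000002
0.045 0.064 t12f.png 0.17550000000000004 0.19050000000000006 0.19450000000000006 gap 0.019000000000000017
0.045 0.064 t13f.png 0.17700000000000005 0.19150000000000006 0.19550000000000006 gap 0.018500000000000016
0.042 0.07 t1.png 0.14450000000000002 0.16250000000000003 0.16750000000000004 gap 0.02300000000000002
0.042 0.07 t12f.png 0.17600000000000005 0.19000000000000006 0.19550000000000006 gap 0.019500000000000017
0.042 0.07 t13f.png 0.17750000000000005 0.19050000000000006 0.19650000000000006 gap 0.019000000000000017
```

Run:
```python
from tgt import *
import cv2
c=cam('top')
def lid(im):
    h=cv2.cvtColor(im,cv2.COLOR_BGR2HSV); m=((h[...,1]>170)&((h[...,0]<8)|(h[...,0]>172))&(h[...,2]>80)).astype(np.uint8)
    n,l,s,ce=cv2.connectedComponentsWithStats(m); i=[k for k in range(1,n) if 200<ce[k][0]<275 and 150<ce[k][1]<210 and s[k][4]>100][0]
    w=onz(c,ce[i],.086); d=w[:2]-np.array(p[:2]); return ce[i].round(2), np.array([np.cos(p[2])*d[0]+np.sin(p[2])*d[1],-np.sin(p[2])*d[0]+np.cos(p[2])*d[1]]).round(4)
t11=cv2.imread('pics/t11.png'); t10=cv2.imread('pics/t10.png')
def full(z):
    a=np.zeros((384,512,3),np.uint8); a[70:230,190:400]=cv2.resize(z,(210,160),interpolation=cv2.INTER_AREA); return a
for n,im in(('t1',cv2.imread('pics/t1.png')),('t10',full(t10)),('t11',full(t11)),('t12',cv2.imread('pics/t12f.png')),('t13',cv2.imread('pics/t13f.png'))): print(n,lid(im))
```

```text
t1 (array([243.93, 181.55]), array([-0.0026,  0.2152]))
t10 (array([239.21, 183.59]), array([-0.0027,  0.2291]))
t11 (array([239.12, 183.63]), array([-0.0027,  0.2294]))
t12 (array([239.07, 183.63]), array([-0.0026,  0.2295]))
t13 (array([239.08, 183.71]), array([-0.0028,  0.2295]))
```

```bash
python3 -m crank '[[0,0,0,0,0.01,0,-1],[0.008,0,0,0,0.013,0,-1],[0.018,0.002,0,0,0.013,0,-1],[0.028,0.005,0,0,0.013,0,-1],[0.039,0.009,0,0,0.013,0,-1],[0.058,0.02,0,0,0.013,0,-1],[0.075,0.035,0,0,0.013,0,-1],[0.088,0.052,0,0,0.013,0,-1],[0.098,0.072,0,0,0.013,0,-1]]' 10
python3 - <<'E'
from tgt import *
import cv2
o=log(); F=o['ft_force']; print('F U,Y,N',F@Uw,F@Yw,F@Nw)
M=R.from_quat(o['tool_rot']).as_matrix(); print('F tool',M.T@F, inv(o['position']))
a=vision.camera('wrist'); a=np.clip(a[0:300,130:380]*1.7,0,255).astype(np.uint8); cv2.imwrite("pics/w14.png",cv2.resize(a,None,fx=2,fy=2))
cv2.imwrite("pics/s14.png",vision.camera('scene')[80:290,170:370].repeat(3,0).repeat(3,1)[:600])
a=vision.camera('top'); cv2.imwrite("pics/t14.png",cv2.resize(a[70:230,190:400],None,fx=3.7,fy=3.7))
E
```

```text
time: 15.28
position: [0.5033, 0.1904, 0.1538]
tool_rot: [0.603, 0.578, -0.115, -0.538]
ft_force: [3.2, 0.5, 11.8]
grip_width: 0.0195
q [0.03, 0.54, 2.211, 2.374, 0.337, 1.324] pos [0.5033, 0.1904, 0.1538] F [3.2, 0.5, 11.8] t 15.28 w 0.0195
F U,Y,N 9.69402178657551 -0.8485376038470235 7.392698880500236
F tool [ 7.02964723 -7.29183963 -6.83372367] [-0.01394677 -0.00845362  0.06910327]
```

View pics/w14.png

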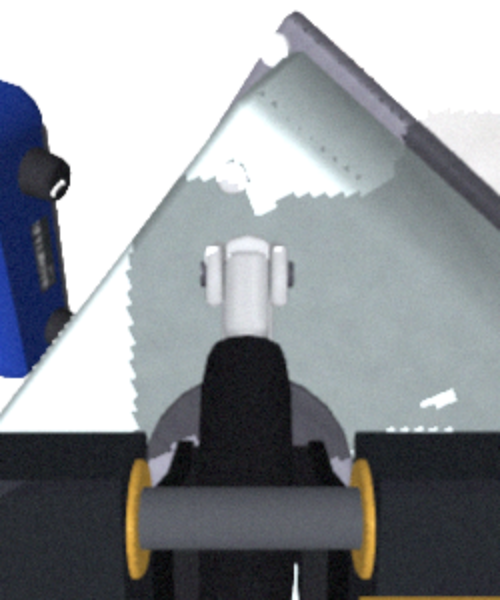

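View pics/s14.png

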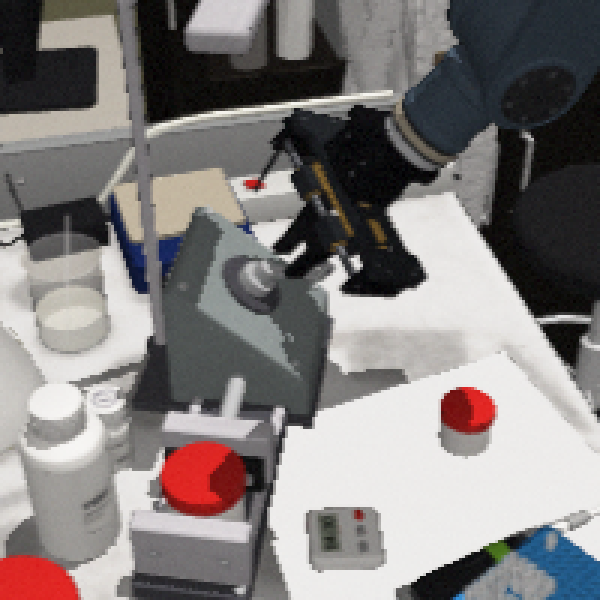

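View pics/t14.png

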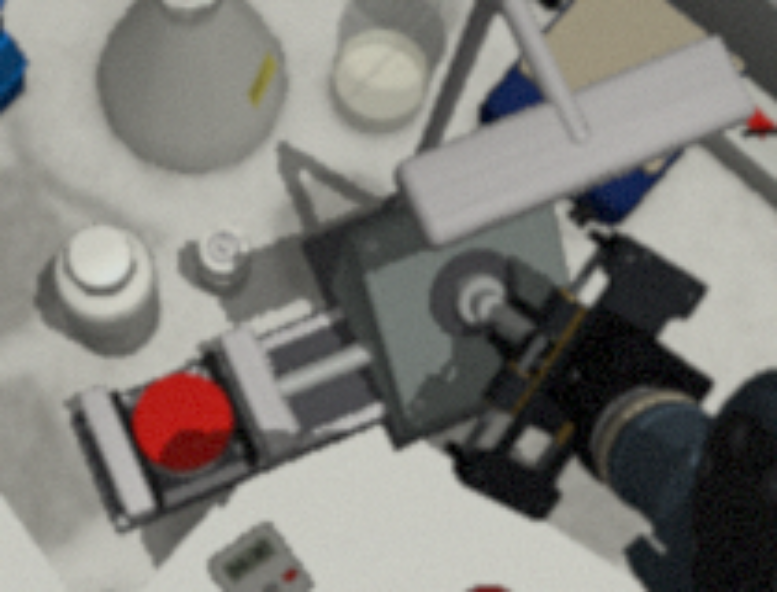

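```bash
python3 -m crank '[[0.003,0.011,0,0,0,0,-1],[0.004,0.022,0,0,0,0,-1],[0.004,0.024,0,0,0,0,-1],[0.004,0.024,0,0,0,0,-0.3],[0.004,0.024,0,0,0,0,-0.3],[0.004,0.024,0,0,0,0,-0.3],[0.004,-0.03,0,0,0,0,-0.3],[0.004,-0.08,0,0,0,0,-0.3],[0.004,-0.08,0,0,0,0,-1]]' 10
python3 - <<'E'
from tgt import *
import cv2
o=log(); F=o['ft_force']; print('F U,Y,N',F@Uw,F@Yw,F@Nw)
M=R.from_quat(o['tool_rot']).as_matrix(); print('F tool',M.T@F, inv(o['position']))
a=vision.camera('wrist'); cv2.imwrite("pics/w15f.png",a); a=np.clip(a[0:300,130:380]*1.7,0,255).astype(np.uint8); cv2.imwrite("pics/w15.png",cv2.resize(a,None,fx=2,fy=2))
E
```

```text
time: 16.55
position: [0.4756, 0.1809, 0.1833]
tool_rot: [0.603, 0.574, -0.121, -0.54]
ft_force: [-0.0, -0.4, 0.6]
grip_width: 0.0261
q [0.006, 0.437, 2.25, 2.163, 0.292, 1.521] pos [0.4756, 0.1809, 0.1833] F [-0.0, -0.4, 0.6] t 16.55 w 0.0261
F U,Y,N 0.2651546835502603 -0.3174743131874792 0.5957268612731099
F tool [ 0.00281886 -0.5958087  -0.41330555] [-0.01876482 -0.00619541  0.11029453]
```

View pics/w15.png

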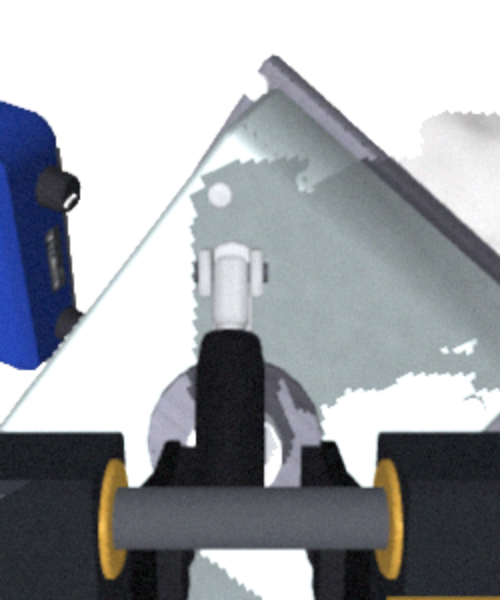

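```bash
python3 -m crank '[[0,0,-0.01,0,0,0,-1],[0,0,-0.01,0,0,0,-1],[0,0.02,-0.01,0,0,0,-1],[0,0.04,-0.01,0,0,0,-1],[0,0.052,-0.01,0,0,0,-1],[0,0.058,-0.01,0,0,0,-1]]' 10
python3 - <<'E'
from tgt import *
o=log(); F=o['ft_force']
M=R.from_quat(o['tool_rot']).as_matrix(); print('F tool',M.T@F, inv(o['position']))
E
```

```text
time: 17.35
position: [0.4974, 0.1862, 0.1618]
tool_rot: [0.603, 0.575, -0.12, -0.54]
ft_force: [-4.7, -1.0, 9.2]
grip_width: 0.0004
q [0.02, 0.51, 2.214, 2.279, 0.312, 1.412] pos [0.4974, 0.1862, 0.1618] F [-4.7, -1.0, 9.2] t 17.35 w 0.0004
F tool [  2.08836488 -10.20375653  -0.51816412] [-0.01464639 -0.00998578  0.07975056]
```

```bash
python3 -m crank '[[0,0.004,0,0,0,0,-1],[0,0.004,0,0,0,0,-1]]' 10
python3 - <<'E'
from tgt import *
o=log(); F=o['ft_force']
M=R.from_quat(o['tool_rot']).as_matrix(); print('F tool',M.T@F, inv(o['position']))
E
python3 -m crank '[[0,-0.06,0,0,0,0,-1],[0,-0.12,0,0,0,0,-1],[0,-0.2,0,0,0,0,-1],[0,-0.28,0,0,0,0,-1],[0,-0.28,0,0,0,0,-1],[0,-0.28,0,0,0,0,-1]]'
python3 - <<'E'
from tgt import *
import cv2
o=log()
a=vision.camera('wrist'); cv2.imwrite("pics/w16.png",a)
cv2.imwrite("pics/s16f.png",vision.camera('scene'))
cv2.imwrite("pics/t16f.png",vision.camera('top'))
a=cv2.imread("pics/s16f.png")[120:290,200:330]; cv2.imwrite("pics/s16.png",cv2.resize(a,None,fx=3.5,fy=3.5,interpolation=cv2.INTER_CUBIC))
a=cv2.imread("pics/t16f.png")[70:230,190:400]; cv2.imwrite("pics/t16.png",cv2.resize(a,None,fx=3.7,fy=3.7,interpolation=cv2.INTER_CUBIC))
c=cam('wrist',o)
th=5.6
print(proj(c,[cw(p,crankpt(th,0,0.004))[0],handle(th,0,0)]+[handle(th,f,.08) for f in(0,.1,.2,.3)]).round(0).tolist())
E
```

```text
time: 17.6
position: [0.4974, 0.1866, 0.1613]
tool_rot: [0.603, 0.575, -0.12, -0.54]
ft_force: [-5.9, -1.9, 11.4]
grip_width: 0.0004
q [0.021, 0.512, 2.215, 2.288, 0.314, 1.404] pos [0.4974, 0.1866, 0.1613] F [-5.9, -1.9, 11.4] t 17.6 w 0.0004
F tool [  2.03958253 -12.76483234  -0.88331232] [-0.01480433 -0.00963171  0.07917993]
time: 18.35
position: [0.4192, 0.152, 0.2721]
tool_rot: [0.604, 0.576, -0.119, -0.539]
ft_force: [0.0, -0.6, -0.1]
grip_width: 0.0006
q [-0.106, 0.116, 2.28, 1.139, 0.339, 2.491] pos [0.4192, 0.152, 0.2721] F [0.0, -0.6, -0.1] t 18.35 w 0.0006
[[253.0, 190.0], [253.0, 129.0], [253.0, 212.0], [253.0, 214.0], [253.0, 215.0], [253.0, 215.0]]
```

View pics/w16.png

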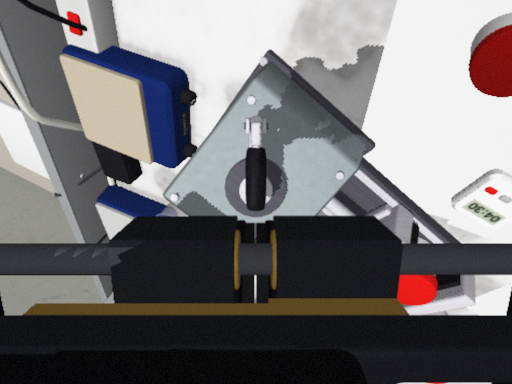

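View pics/s16.png

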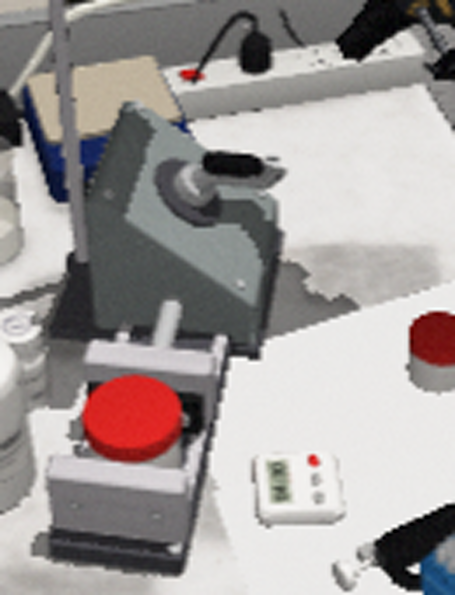

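View pics/t16.png

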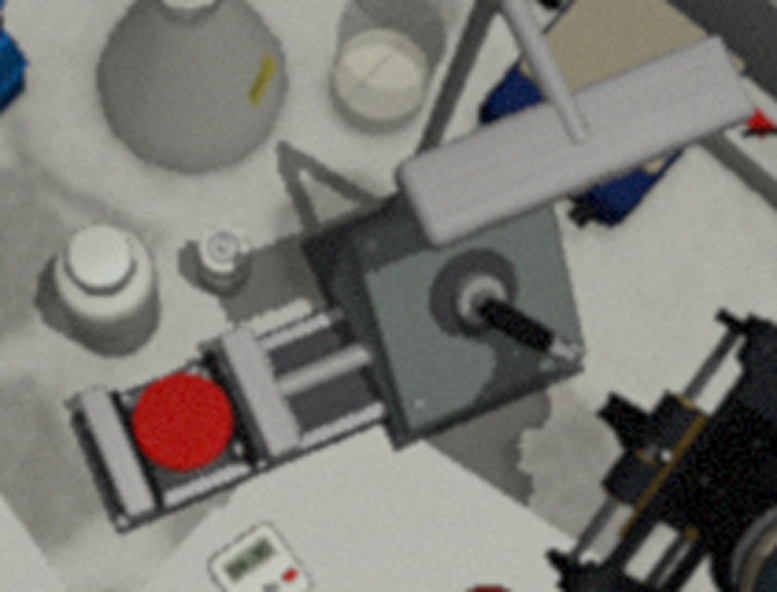

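Run:
```python
from tgt import *
import cv2
c=cam('top')
ys=np.arange(.12,.28,.0005)
def cross(v,i0,lev,up):
    for i in range(i0,len(v)-1):
        if (up and v[i]<lev<=v[i+1]) or (not up and v[i]>lev>=v[i+1]): return ys[i]
for x,z in((.04,.08),(.045,.064),(.042,.07),(-.04,.07),(-.042,.064)):
  for f in('t1.png','t13f.png','t16f.png'):
    g=cv2.cvtColor(cv2.imread('pics/'+f),cv2.COLOR_BGR2GRAY).astype(np.float32)
    acc=0
    for dx in(-.003,0,.003):
        uv=proj(c,cw(p,np.c_[np.full_like(ys,x+dx),ys,np.full_like(ys,z)])).astype(np.float32)
        acc=acc+cv2.remap(g,uv[:,0].reshape(1,-1),uv[:,1].reshape(1,-1),cv2.INTER_CUBIC)[0]
    v=acc/3
    j=cross(v,0,125,False) or .15; i=int(np.argmin(np.where((ys>j)&(ys<j+.03),v,999))); k=cross(v,i,115,True); print(x,z,f,j.round(4),ys[i].round(4),k and (k.round(4),(k-j).round(4)))
```

```text
0.04 0.08 t1.png 0.146 0.1635 (np.float64(0.1685), np.float64(0.0225))
0.04 0.08 t13f.png 0.1785 0.191 (np.float64(0.1975), np.float64(0.019))
0.04 0.08 t16f.png 0.178 0.191 (np.float64(0.1975), np.float64(0.0195))
0.045 0.064 t1.png 0.1435 0.162 (np.float64(0.1655), np.float64(0.022))
0.045 0.064 t13f.png 0.177 0.1915 (np.float64(0.1955), np.float64(0.0185))
0.045 0.064 t16f.png 0.1765 0.1915 (np.float64(0.1955), np.float64(0.019))
0.042 0.07 t1.png 0.1445 0.1625 (np.float64(0.1675), np.float64(0.023))
0.042 0.07 t13f.png 0.1775 0.1905 (np.float64(0.1965), np.float64(0.019))
0.042 0.07 t16f.png 0.177 0.19 (np.float64(0.197), np.float64(0.02))
-0.04 0.07 t1.png 0.1455 0.171 (np.float64(0.2715), np.float64(0.126))Traceback (most recent call last):
  File "<stdin>", line 16, in <module>
AttributeError: 'float' object has no attribute 'round'
```

Run:
```python
from rig import robot
print(robot.hand_in()); o=robot.get_obs(); print(o['time'],o['ft_force'])
```

```text
the job is handed in; nothing more can be done
None
the job is handed in; nothing more can be done
```

The handle was swung out, the crank was wound clockwise until the jar was clamped, and the handle was folded back flat. I then backed the gripper clear and handed in at about 18.5 s. `hand_in()` gave no verdict.

- **Swing out:** I gripped the grip and swung it out to its stop. The pads slid about 12 mm sideways as it reached the stop, so I opened, recentred and gripped it again before winding.
- **Winding:** The crank went from about 0.57 to about 5.6 rad. The jar slid against the fixed jaw and stayed put; its lid moved less than 0.5 mm over the last radian.
- **Fold back:** I folded the handle with the gripper, then pressed it down with closed fingertips. At 13 N the fingertips stood about 54 mm out of the face, which is the height of the flat handle's top. The last pictures show it lying along the arm over the hub.

**Where the checks disagree:** the crank count gives about 6.5 mm of pad travel (32 N), while the pad and jaw edges in the top picture give only 3 to 4 mm (15 to 20 N). Both fall inside 12 to 48 N, but the exact clamping force was not measured.

**Joint limit:** one early reading showed joint 6 at -2.854, right at its -2.85 limit. I turned the tool half round to get away from it, but can't rule out that it counts as passing the range.

In the last pictures the jar stands upright, and the bottles and timer look unmoved. The wrist force was near zero with the gripper clear.

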